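Tip the pan, scoop up the balls and shut them in the kit drawer

TASK

Press down the plate at the near end of the parts pan until the pan is tipped right to its stop and all five steel balls have run together in its narrow end. Then run the scoop down the pan under the pile, right up to the end wall, tip its nose up and lift all five out in one scoopful, set the scoop with the balls into the open kit drawer, and push the drawer fully home. Leave the other things on the worktop where they are.

Things in the scene. Friction and masses are not known exactly. Their poses are not given: they have to be found in the camera images.
- pan (a joint): tilt of the shallow steel parts pan: 0 = level, as found; 0.28 rad = tipped to its stop, far end up, narrow end down. The stiff hinge stays where it is left; pressing the plate down takes about 10 N. The balls roll from about 0.07 rad on and need a second or two at full tilt to gather. Over 0.4 N m of push on the high side tips the pan back
- pan_tab (a point): where to press: middle of the top of the flat plate (75 x 50 mm, black rubber pad) at the pan's narrow end, towards the robot; 57 mm above the worktop when level, about 21 mm lower at full tilt. Moves with the pan; the pivot axis is 78 mm further along this point's +x and 9 mm below
- pan_pocket (a point): on the pan floor, mid foot of the narrow end's wall; tilts with the pan. x runs up the floor to the wide end, z is square to the floor, up. From here the pan's inside is 74 mm wide (y -37..37) for x = 0 to 65 mm, then flares to 152 mm at x = 120; far wall at x = 182. End wall 50 mm high, side walls of the narrow end 42, others 23; open on top
- scoop_grip (a point): centre of the scoop's upright black handle (12 mm thick along x, 34 wide along y, top 15 mm higher), 48 mm above the flat underside. x points from handle to nose, z up. Aluminium, loose, 130 g. Floor 3 mm thick, 64 wide, ending in a thin wedge nose 80 mm ahead of the handle; side walls 23 mm high reach 48 mm ahead; back wall under the handle
- kit_drawer0 (a joint): opening of the small grey kit cabinet's drawer: 0 = fully shut, 0.115 to 0.14 m at the start; it slides along the cabinet's x axis, opens towards the robot, has about 1 N of friction and stays where it is left
- drawer_floor (a point): centre of that drawer's inside floor, 22 mm above the worktop; moves with it. x points into the cabinet (the way to push it shut). Inside 175 mm (x) by 154 mm (y), walls about 60 mm high; while open, the cabinet covers the part at x > (opening - 0.095) m. 71 mm of room above this floor in the cabinet, which is 105 mm high
- kit_drawer0_handle (a point): middle of the drawer's horizontal bar handle (steel, 11 mm thick, 85 mm wide along y), 35 mm in front of the drawer's white front
- ball_1_center (a point): centre of steel ball 1 of 5, 20 mm in diameter, 33 g, lying loose in the pan at the start
- ball_2_center (a point): centre of steel ball 2 of 5, 20 mm in diameter, 33 g, lying loose in the pan at the start
- ball_3_center (a point): centre of steel ball 3 of 5, 20 mm in diameter, 33 g, lying loose in the pan at the start
- ball_4_center (a point): centre of steel ball 4 of 5, 20 mm in diameter, 33 g, lying loose in the pan at the start
- ball_5_center (a point): centre of steel ball 5 of 5, 20 mm in diameter, 33 g, lying loose in the pan at the start
- tape: bystander, to be left alone: roll of tape lying flat, 100 mm across, 25 mm high; origin at the middle of its underside
- hexkey: bystander, to be left alone: black hexagon key, 40 x 104 x 9 mm; origin at the middle of its underside
- micrometer: bystander, to be left alone: micrometer, 48 x 148 x 17 mm; origin at the middle of its underside
- weight: bystander, to be left alone: brass-coloured check weight with a knob, 38 mm across, 62 mm high; origin at the middle of its underside
- stapler: bystander, to be left alone: stapler, 36 x 130 x 46 mm; origin at the middle of its underside
Mind the look-alikes: they are no part of the job. Of the things like the part that bears scoop_grip, leave any that is green; of the rest the larger one is meant.

How it is judged:
By the outcome, as a careful person would: the job done as asked, in the order asked, and still so for the second after the job is handed in, with the robot touching nothing.
It also fails if it takes over 72 s, if anything falls off the work surface, if the arm or the gripper's body presses on something with over 40 N, if the wrist force passes 120 N, or if a joint passes its speed limit or range.

ROBOT

A 6-joint arm with a two-finger parallel gripper is mounted at the origin on a cart in front of the work surface, level with it; the furniture and walls round the work are solid. World frame = base frame: x ahead of the robot, y to its left, z up, the work surface at z = 0. Lengths are in m, angles in rad, forces in N, time in s.
With the tool pointing down it reaches from about 0.35 to 0.875 m from the base axis. Payload 4.2 kg.
Tool frame: the origin (TCP) lies at the very end of the fingers, on their centre line; the grasp point (between the pads) lies robot.grip_point_offset behind it (robot.grip_point_offset is the distance from the TCP to the grasp point, in m); z points along the fingers, y is the direction in which the jaws open and shut (so a half turn about z gives the same grasp; the last joint's range is limited). The gripper opens to 85 mm and grips with 20 to 120 N. Pads are 22 mm wide; open, the fingers measure 114 mm over their backs; the gripper's body (76 mm by 85 mm) begins 54 mm behind the grasp point. The pads swing forward as they close: fully open they stand 13 mm farther back than shut.
Start: joints at [1.575, 0.385, 0.008, 0, -1.194, -0.259], TCP at [0.158, 0.605, 0.231] pointing down, gripper open.
Joint ranges: [-3.14, 3.14], [-1.21, 2.06], [-1.07, 1.41], [-3.16, 2.05], [-2.99, -0.16], [-3.1, 3.1]. Speed limits (rad/s): [2.79, 2.79, 3.14, 3.14, 3.14, 3.14].

INTERFACE

Orientations are given as a 3x3 rotation matrix whose columns are the frame's x, y, z axes.
In Python, from cell import get_state, optics, job_done, regions_of, spot_point, robot gives the robot as it stands.
- The arm moves only by the tool drive_tool, never from a script. Its argument "series" is a list of rows, each a list of 7 numbers: the gripper command: -1 is shut, 1 is fully open, values between are in proportion, then the shift along the tool's x, y, z in cm, then the turn, a rotation vector about the tool's x, y, z in degrees. In form: [[fingers, x, y, z, wx, wy, wz], ...]. A call has 1 to 12 rows; each row is the pose to reach, as a shift and turn from the pose commanded when the call began, along the tool's axes at that moment; what a row does not reach only later rows make up. A row lasts 1/8 s, in which the tool goes at most 62.5 mm and 10.7 degrees, less where a joint would pass 70% of its speed; a pose out of reach is approached as far as the arm can. A call with a gripper value outside its range is refused whole. The fingers move at their own pace and stop on an object; "squeeze" is the grip in N (left out, the last holds). Time passes only in rows, so rows that repeat a pose let the fingers close. It gives the time, the measured TCP pose, the force and the opening at its end, in the units of the state.
- get_state(): the state, without advancing time (a new reading comes with each control period).
- optics.snapshot(name): name is "scene" or "side" or "wrist"; returns a dict with "pixels" (420x560x3 uint8, red, green, blue), "K" (3x3 intrinsics, pixels), "dist" ([k1, k2, p1, p2, k3] as OpenCV has them; the pictures are not rectified), "extrinsics" (4x4, takes a point from world to camera coordinates). Camera axes: x right, y down, z forward; pixel columns grow to the right and rows downward; lengths in m; the calibration is good to about 2 mm. A picture is of the moment at which its call begins. There is no depth.
- job_done(): hands the job in, once; it reports no verdict.
Trained networks look in a picture, given as the dict that the camera call returned (one of the last four; its "shot" number tells which), for a name from the list of things; names that differ only in an ending like _2 or _b are one class to them, and where a whole thing is asked for, a point or a joint stands for the part that bears it (a point fixed in the world has none). Each returns a list of dicts, best first, with "confidence" (0 to 1); they miss things now and then, are a little off and sometimes report something else, mostly with a low value. They report only what shows in the picture. A call takes as long as a camera call. They do not tell look-alikes from the thing itself.
- regions_of(query, picture): "pixels" (420x560 bool, what is visible of it).
- spot_point(query, picture): "xyz" ([x, y, z] in m, in the coordinates of the camera as it stood for that picture, good to about 4 mm: a listed point, or the origin of a listed thing).
The state is a dict: "time": time; "joints": joint angles; "qd": joint speeds; "joint_efforts": joint torques, N m; "eef_pos": TCP position; "orientation": TCP orientation; "ft_force": force on the tool from outside, world axes, zero at the start; "wrist_torque": the same for the moment, N m; "finger_gap": opening from 0.0 (shut) to 1.0 (fully open).
Only numpy, scipy, OpenCV 4.12 (cv2) and the standard library are available. Lean on these libraries where they do the work, as an engineer would, in place of code of your own. Each camera call takes 0.05 s, during which the arm holds its last target.

## Working session

There is one attempt and no reset: what is moved stays moved. The work goes in short steps, Python scripts to look and compute and a tool call to move; the robot and the scene stay as the last step left them, time stands still between calls to the robot, and variables do not carry over. Pictures are saved under pics/ and viewed, and the job is handed in when it is done.

Besides the shell and the picture viewer there is one more tool, called after "Request:" by a JSON object that holds its "api" and its "payload", one argument or row to a line. drive_tool: Moves the arm, as the interface text tells. Its arguments: {"type":"object","properties":{"series":{"type":"array","items":{"type":"array","items":{"type":"number"}}},"squeeze":{"type":"number"}},"required":["series"]}

```bash
ls; mkdir -p pics; python3 - <<'E'
from cell import get_state, optics, robot
import cv2
print(get_state()); print(robot.grip_point_offset, [a for a in dir(robot) if a[0]!='_'])
for n in ["scene","side","wrist"]:
    s=optics.snapshot(n); cv2.imwrite(f"pics/{n}0.png",s["pixels"][:,:,::-1]); print(n,s["K"],s["dist"],s["extrinsics"])
E
```

```text
pics
{'time': 0.0, 'joints': array([ 1.57459426e+00,  3.85547487e-01,  6.59960769e-03, -5.18998814e-04,
       -1.19398801e+00, -2.58591093e-01]), 'qd': array([-0.0004742 ,  0.00210781, -0.00065769,  0.00047108,  0.00053381,
       -0.00038602]), 'joint_efforts': array([-6.30422733e-05, -3.92282724e+01,  1.88398755e+01,  4.18608651e+00,
       -4.68423881e-03,  4.50082553e-06]), 'eef_pos': array([0.15736255, 0.60424949, 0.23021383]), 'orientation': array([[ 9.67667189e-01, -2.52230026e-01, -4.74458573e-04],
       [-2.52230459e-01, -9.67664823e-01, -2.14133586e-03],
       [ 8.09923282e-05,  2.19177336e-03, -9.99997595e-01]]), 'ft_force': array([-0.3861052 ,  0.50804957, -0.12901101]), 'wrist_torque': array([-0.05319298,  0.04175796, -0.01486563]), 'finger_gap': 1.0017885774694313}
0.0187 ['IKError', 'grip_point_offset']
scene [[417.00103008   0.         278.76776786]
 [  0.         417.00103008 207.2760395 ]
 [  0.           0.           1.        ]] [0.00638104 0.         0.         0.         0.        ] [[-0.48047681 -0.87685586  0.01630424  0.27166397]
 [-0.6888899   0.36584452 
[... 226 characters left out ...]
        0.           1.        ]] [-0.07131211  0.          0.          0.          0.        ] [[-0.99589675 -0.09004867  0.00899439  0.58363661]
 [-0.06482393  0.64048914 -0.76522645  0.07334741]
 [ 0.06314682 -0.76266958 -0.64369836  1.51339517]
 [ 0.          0.          0.          1.        ]]
wrist [[352.35364521   0.         283.35704379]
 [  0.         352.35364521 208.32913983]
 [  0.           0.           1.        ]] [-0.06649078  0.          0.          0.          0.        ] [[-0.25189041 -0.96775295  0.00233579  0.62387607]
 [-0.92804844  0.24223885  0.28292477 -0.0351896 ]
 [-0.2743671   0.06909831 -0.95913926  0.37996556]
 [ 0.          0.          0.          1.        ]]
```

View pics/scene0.png

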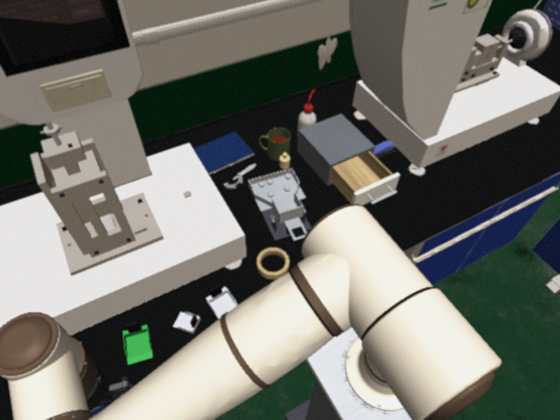

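View pics/side0.png

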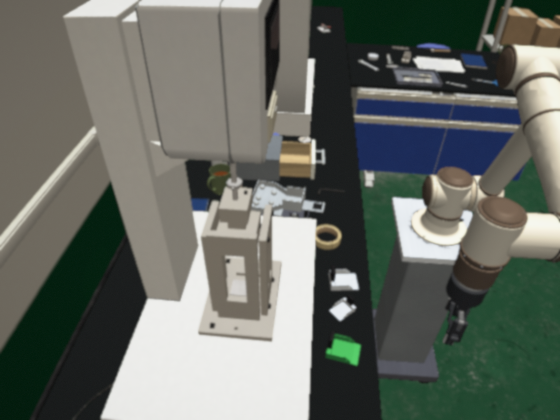

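View pics/wrist0.png

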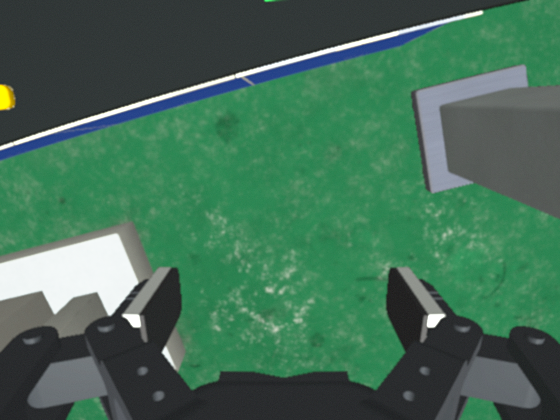

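```bash
cat > h.py <<'E'
from cell import get_state, optics, robot, regions_of, spot_point, job_done
import cv2, numpy as np
np.set_printoptions(precision=4,suppress=True)
def w(s,p):
    E=s["extrinsics"]; return E[:3,:3].T@(np.array(p)-E[:3,3])
def pix(s,P):
    E=s["extrinsics"]; 
    r,_=cv2.Rodrigues(E[:3,:3]); 
    return cv2.projectPoints(np.atleast_2d(np.array(P,float)),r,E[:3,3],s["K"],np.array(s["dist"]))[0][:,0]
def plane(s,uv,z):
    "world points on plane z for pixels"
    uv=np.array(uv,float).reshape(-1,1,2); n=cv2.undistortPoints(uv,s["K"],np.array(s["dist"]))[:,0]
    E=s["extrinsics"]; R=E[:3,:3]; c=-R.T@E[:3,3]
    d=np.c_[n,np.ones(len(n))]@R
    return c+d*((z-c[2])/d[:,2])[:,None]
def save(s,name,crop=None,k=1):
    im=s["pixels"][:,:,::-1]
    if crop: a,b,c,d=crop; im=im[b:d,a:c]
    im=cv2.resize(im,None,fx=k,fy=k,interpolation=cv2.INTER_CUBIC); cv2.imwrite(f"pics/{name}.png",im)
E
python3 - <<'E'
from h import *
names=["pan_tab","pan_pocket","scoop_grip","kit_drawer0","drawer_floor","kit_drawer0_handle","ball_1_center","tape","hexkey","micrometer","weight","stapler"]
for c in ["scene","side"]:
    s=optics.snapshot(c)
    for n in names:
        try:
            for d in spot_point(n,s)[:6]:
                P=w(s,d["xyz"]); print(c,n,round(d["confidence"],2),P,pix(s,P)[0].round(0))
        except Exception as e: print(n,e)
    save(s,c+"1a",(100,260,300,400) if c=="scene" else (300,220,400,380),4 if c=="scene" else 3.5)
    save(s,c+"1b",(200,100,420,250) if c=="scene" else (180,120,350,260),3.6)
print(get_state()["time"])
E
```

```text
scene pan_tab 0.96 [ 0.4484 -0.0008  0.0584] [298. 231.]
scene pan_pocket 0.78 [ 0.5043 -0.0035  0.0589] [289. 218.]
scene scoop_grip 0.78 [0.3984 0.5357 0.049 ] [131. 325.]
scene scoop_grip 0.72 [0.3366 0.389  0.0334] [193. 322.]
scene scoop_grip 0.61 [0.3931 0.3022 0.0479] [214. 289.]
kit_drawer0 it knows: ball_1_center, ball_2_center, ball_3_center, ball_4_center, ball_5_center, drawer_floor, hexkey, kit_drawer0_handle, micrometer, pan_pocket, pan_tab, scoop_grip, stapler, tape, weight
scene drawer_floor 0.64 [ 0.5754 -0.3114  0.0216] [354. 178.]
scene drawer_floor 0.39 [ 0.5037 -0.0028  0.0586] [289. 218.]
scene drawer_floor 0.31 [0.6652 0.0143 0.0676] [261. 184.]
scene kit_drawer0_handle 0.58 [ 0.4296 -0.3137  0.0684] [383. 197.]
scene ball_1_center 0.47 [ 0.6619 -0.0814  0.0653] [286. 176.]
scene tape 0.65 [0.413  0.1076 0.0009] [272. 264.]
scene micrometer 0.76 [0.7778 0.032  0.0026] [243. 178.]
scene weight 0.55 [ 0.7642 -0.1346 -0.0003] [285. 165.]
scene weight 0.32 [0.4115 0.1117 0.0004] [271. 265.]
scene stapler 0.75 [ 0.6524 -0.4897 -0.0053] [380. 154.]
scene stapler 0.33
[... 240 characters left out ...]
.3866 0.0345] [351. 299.]
side scoop_grip 0.71 [0.3975 0.2996 0.0431] [332. 273.]
kit_drawer0 it knows: ball_1_center, ball_2_center, ball_3_center, ball_4_center, ball_5_center, drawer_floor, hexkey, kit_drawer0_handle, micrometer, pan_pocket, pan_tab, scoop_grip, stapler, tape, weight
side drawer_floor 0.82 [ 0.5781 -0.3128  0.0225] [288. 164.]
side kit_drawer0_handle 0.56 [ 0.4323 -0.3142  0.0649] [323. 157.]
side ball_1_center 0.35 [ 0.6607 -0.0817  0.063 ] [262. 188.]
side tape 0.86 [ 0.4136  0.1053 -0.0041] [326. 239.]
side hexkey 0.55 [ 0.3972 -0.159  -0.0012] [330. 193.]
side hexkey 0.44 [ 0.4999 -0.0046  0.0536] [303. 205.]
side weight 0.47 [ 0.5787 -0.3105  0.0215] [288. 164.]
1.35
```

View pics/scene1a.png

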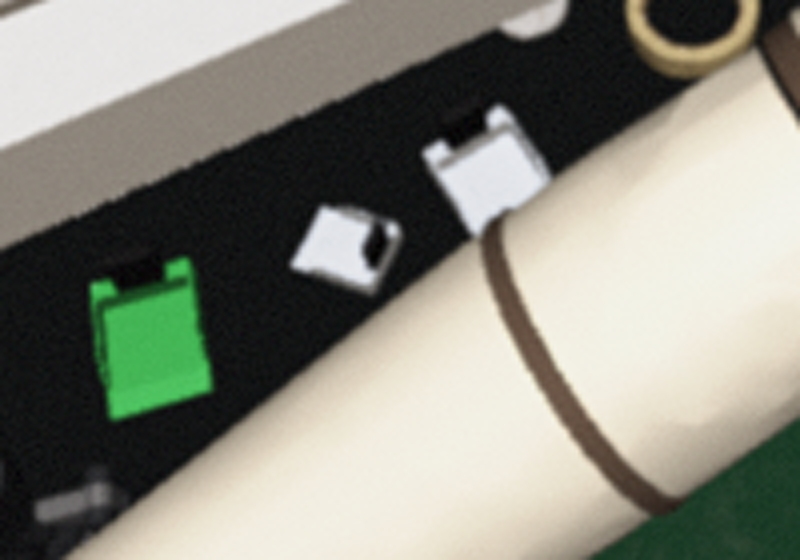

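View pics/scene1b.png

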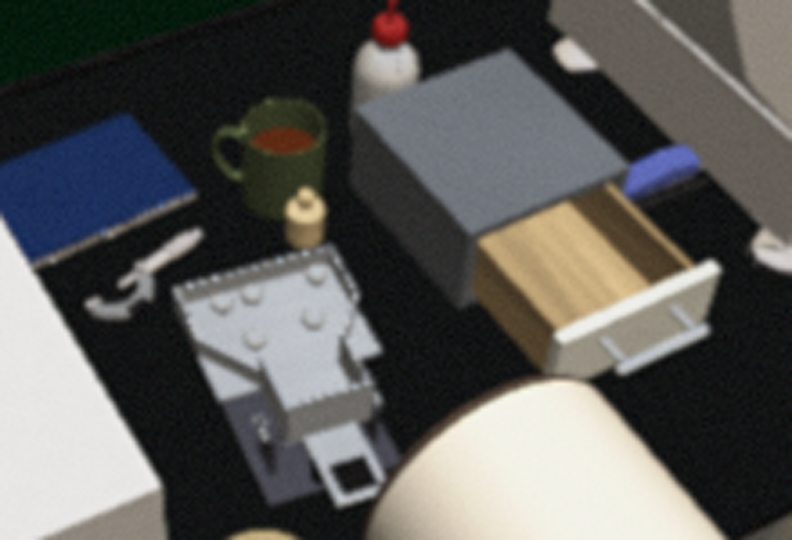

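View pics/side1a.png

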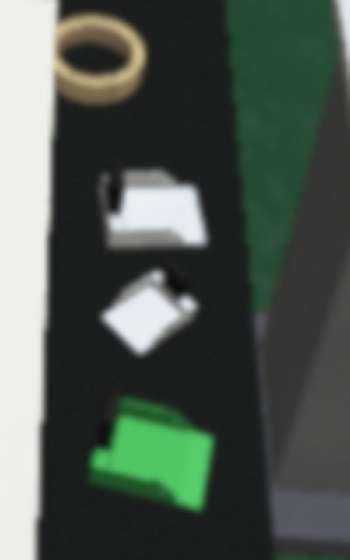

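View pics/side1b.png

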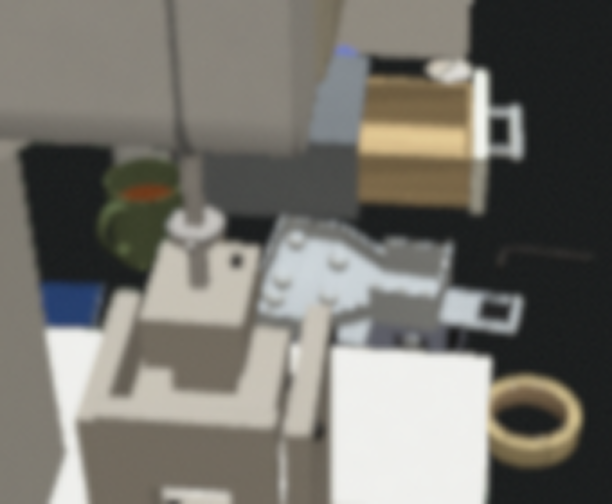

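```bash
cat >> h.py <<'E'
import json,os
from scipy.spatial.transform import Rotation as Ro
def getcmd():
    if os.path.exists("cmd.json"):
        d=json.load(open("cmd.json")); return np.array(d["p"]),np.array(d["R"])
    return np.array([.158,.605,.231]),get_state()["orientation"]
def setcmd(p,R): json.dump({"p":list(map(float,p)),"R":np.array(R).tolist()},open("cmd.json","w"))
def row(p,R):
    "row numbers (cm, deg) to go from commanded pose to target"
    p0,R0=getcmd(); t=R0.T@(np.array(p)-p0)*100; r=Ro.from_matrix(R0.T@R).as_rotvec(degrees=True)
    n=max(np.linalg.norm(t)/6.25,np.linalg.norm(r)/10.7)
    print("row",t.round(2),r.round(1),"rows>=",round(n,1)); return np.r_[t,r]
def sent(r):
    "last row actually sent: 6 numbers"
    p0,R0=getcmd(); r=np.array(r,float)
    p=p0+R0@r[:3]/100; R=R0@Ro.from_rotvec(r[3:],degrees=True).as_matrix(); setcmd(p,R)
    s=get_state(); print("cmd",p,"meas",s["eef_pos"],"d mm",(s["eef_pos"]-p)*1e3,"rot err deg",Ro.from_matrix(R.T@s["orientation"]).as_rotvec(degrees=True).round(2)); print("F",s["ft_force"],"T",s["wrist_torque"],"gap",s["finger_gap"],"t",s["time"],"q",s["joints"])
def tool(nose_yaw=180.,nose_up=0.):
    "tool with y along scoop nose dir (world yaw deg), scoop nose pitched up deg"
    a,b=np.radians([nose_yaw,nose_up]); 
    n=np.array([np.cos(a)*np.cos(b),np.sin(a)*np.cos(b),np.sin(b)])
    z=-np.array([-np.cos(a)*np.sin(b),-np.sin(a)*np.sin(b),np.cos(b)])
    return np.c_[np.cross(n,z),n,z]
E
python3 - <<'E'
from h import *
print(tool())
s=optics.snapshot("wrist");E=s["extrinsics"];st=get_state()
c=-E[:3,:3].T@E[:3,3]; print("cam in tool", st["orientation"].T@(c-st["eef_pos"]), "fwd", st["orientation"].T@E[2,:3])
row([.37,.28,.30],tool(180))
E
```

```text
[[-0. -1. -0.]
 [-1.  0.  0.]
 [ 0.  0. -1.]]
cam in tool [ 0.0737 -0.     -0.1426] fwd [-0.283   0.0005  0.9591]
row [28.71 26.11 -6.9 ] [-0.   0.  75.4] rows>= 7.0
```

Request:
{"api": "drive_tool", "payload": {
  "series": [
    [1, 28, 28.5, -5, 0, 0, 75.4],
    [1, 28, 28.5, -5, 0, 0, 75.4],
    [1, 28, 28.5, -5, 0, 0, 75.4],
    [1, 28, 28.5, -5, 0, 0, 75.4],
    [1, 28, 28.5, -5, 0, 0, 75.4],
    [1, 28, 28.5, -5, 0, 0, 75.4],
    [1, 28, 28.5, -5, 0, 0, 75.4],
    [1, 28, 28.5, -5, 0, 0, 75.4],
    [1, 28, 28.5, -5, 0, 0, 75.4]
  ]
}}

```text
time: 2.52
eef_pos: [0.3565, 0.2588, 0.2813]
orientation: [[0.002, -1.0, -0.0], [-1.0, -0.002, 0.0], [-0.0, 0.0, -1.0]]
ft_force: [-0.5, -0.9, -0.0]
finger_gap: 1.001
```

```bash
python3 - <<'E'
from h import *
sent([28,28.5,-5,0,0,75.4])
for n in ["wrist","scene"]:
    s=optics.snapshot(n); save(s,n+"2")
    for q in ["scoop_grip","tape"]:
        for d in spot_point(q,s)[:4]:
            P=w(s,d["xyz"]); print(n,q,round(d["confidence"],2),P,pix(s,P)[0].round(0))
E
```

```text
cmd [-0.1265  0.3245  0.2809] meas [0.3565 0.2588 0.2813] d mm [482.9883 -65.6821   0.3774] rot err deg [  0.   -0.  -75.4]
F [-0.4672 -0.9287 -0.0132] T [0.0133 0.0157 0.0355] gap 1.0008381705423024 t 2.525 q [ 0.9991  0.0263 -0.3279 -0.0002 -1.2164 -0.9972]
wrist scoop_grip 0.96 [0.4031 0.5325 0.048 ] [249. 379.]
wrist scoop_grip 0.93 [0.3915 0.301  0.0465] [253. 211.]
wrist scoop_grip 0.93 [0.3426 0.3857 0.0308] [296. 273.]
scene scoop_grip 0.96 [0.3992 0.5342 0.0475] [132. 325.]
scene scoop_grip 0.71 [0.3899 0.298  0.0462] [216. 289.]
scene scoop_grip 0.55 [0.3357 0.3847 0.0358] [195. 321.]
scene scoop_grip 0.18 [0.6653 0.0128 0.0659] [261. 185.]
scene tape 0.89 [ 0.4116  0.1101 -0.0026] [271. 265.]
```

View pics/wrist2.png

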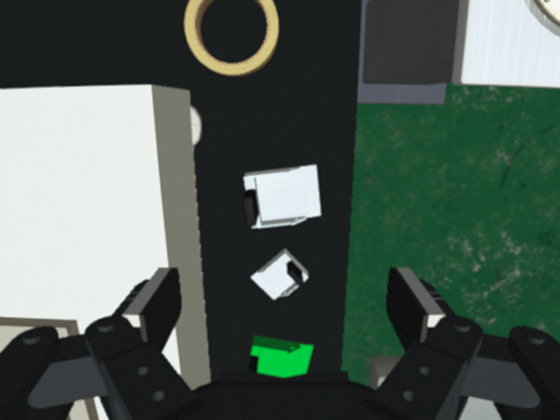

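```bash
python3 - <<'E'
from h import *
s=optics.snapshot("wrist"); st=get_state()
setcmd([.3571,.2586,.2813],st["orientation"])
save(s,"wrist2c",(220,140,340,240),6)
for r in regions_of("scoop_grip",s)[:4]:
    m=r["pixels"].astype(np.uint8); c,_=cv2.findContours(m,0,2); c=max(c,key=cv2.contourArea); b=cv2.boxPoints(cv2.minAreaRect(c))
    P=plane(s,b,0.003); print(r["confidence"],m.sum(),b.round(0).tolist(),P[:,:2].round(4).tolist())
n=plane(s,[(317,165),(321,215)],0.0); print(n)
f=cv2.fitLine
print("nose mid",n.mean(0),"w",np.linalg.norm(n[0]-n[1]), "perp yaw", np.degrees(np.arctan2(*( (n[1]-n[0])[[0]][0]*-1,(n[1]-n[0])[1]))))
E
```

```text
0.88 4016 [[239.0, 173.0], [316.0, 165.0], [322.0, 221.0], [245.0, 229.0]] [[0.4109, 0.2656], [0.319, 0.2555], [0.3094, 0.3268], [0.4057, 0.3379]]
0.83 1598 [[251.0, 277.0], [283.0, 247.0], [310.0, 275.0], [278.0, 306.0]] [[0.4003, 0.4053], [0.3581, 0.3619], [0.322, 0.4028], [0.3644, 0.4487]]
0.62 2017 [[246.0, 370.0], [252.0, 334.0], [313.0, 345.0], [306.0, 380.0]] [[0.4121, 0.557], [0.4012, 0.4952], [0.3158, 0.5131], [0.3232, 0.5764]]
[[0.317  0.2566 0.    ]
 [0.3102 0.3201 0.    ]]
nose mid [0.3136 0.2883 0.    ] w 0.06385319587734332 perp yaw 6.162478695949957
```

View pics/wrist2c.png

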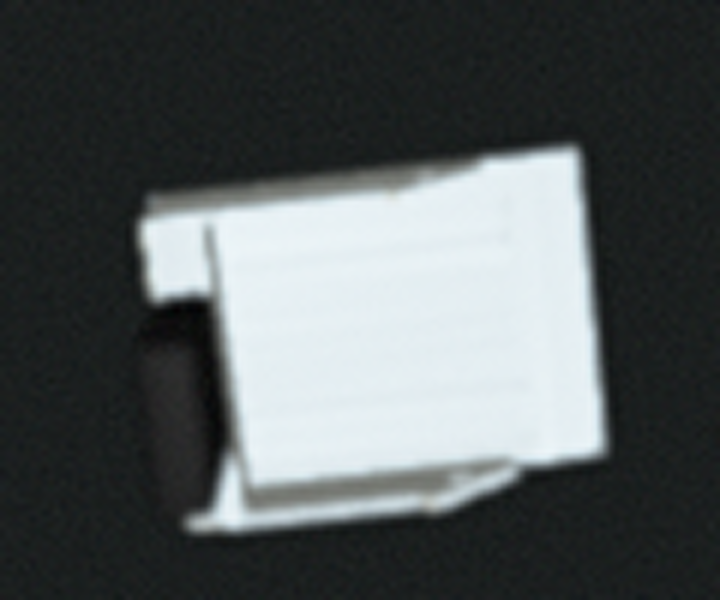

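```bash
python3 - <<'E'
from h import *
row([.47,-.06,.28],tool(180))
E
```

```text
row [ 31.88 -11.24   0.14] [ 0.  -0.   0.1] rows>= 5.4
```

Request:
{"api": "drive_tool", "payload": {
  "series": [
    [-1, 31.9, -11.2, 0, 0, 0, 0.1],
    [-1, 31.9, -11.2, 0, 0, 0, 0.1],
    [-1, 31.9, -11.2, 0, 0, 0, 0.1],
    [-1, 31.9, -11.2, 0, 0, 0, 0.1],
    [-1, 31.9, -11.2, 0, 0, 0, 0.1],
    [-1, 31.9, -11.2, 0, 0, 0, 0.1],
    [-1, 31.9, -11.2, 0, 0, 0, 0.1]
  ]
}}

```text
time: 3.8
eef_pos: [0.4689, -0.0619, 0.2808]
orientation: [[-0.005, -1.0, -0.001], [-1.0, 0.005, -0.0], [0.0, 0.001, -1.0]]
ft_force: [-0.4, 0.9, 0.2]
finger_gap: -0.002
```

```bash
python3 - <<'E'
from h import *
sent([31.9,-11.2,0,0,0,.1])
for n in ["wrist","scene"]:
    s=optics.snapshot(n); save(s,n+"3")
    for q in ["pan_tab","pan_pocket","drawer_floor","kit_drawer0_handle","ball_1_center"]:
        for d in spot_point(q,s)[:5]:
            P=w(s,d["xyz"]); print(n,q,round(d["confidence"],2),P,pix(s,P)[0].round(0))
E
```

```text
cmd [ 0.4696 -0.0602  0.2814] meas [ 0.4689 -0.0619  0.2808] d mm [-0.6621 -1.6857 -0.5588] rot err deg [-0.04 -0.01  0.27]
F [-0.4138  0.8821  0.2366] T [ 0.0313 -0.0022  0.0518] gap -0.002447442512696414 t 3.8 q [ 0.2134  0.0874 -0.2631  0.0001 -1.2214 -0.2184]
wrist pan_tab 0.84 [ 0.4484 -0.0073  0.0544] [303. 224.]
wrist pan_tab 0.26 [ 0.6616 -0.088   0.0676] [ 97. 155.]
wrist pan_pocket 0.78 [ 0.5066 -0.0105  0.0572] [250. 222.]
wrist drawer_floor 0.22 [0.6205 0.0022 0.062 ] [148. 235.]
wrist kit_drawer0_handle 0.67 [ 0.4524 -0.0044  0.0558] [300. 227.]
wrist ball_1_center 0.57 [ 0.6614 -0.0875  0.0673] [ 97. 155.]
scene pan_tab 0.72 [ 0.3882 -0.1538 -0.0002] [347. 237.]
scene pan_tab 0.64 [0.4459 0.0002 0.0588] [298. 232.]
scene pan_tab 0.64 [0.6139 0.0038 0.0635] [271. 195.]
scene pan_pocket 0.96 [ 0.4997 -0.0041  0.0573] [290. 219.]
scene pan_pocket 0.44 [0.6645 0.0121 0.0637] [262. 185.]
scene drawer_floor 0.64 [ 0.575 -0.312  0.02 ] [355. 178.]
scene ball_1_center 0.52 [ 0.6576 -0.0848  0.0687] [288. 176.]
```

View pics/wrist3.png

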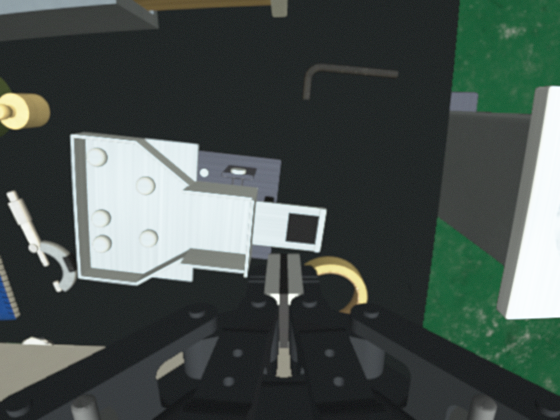

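View pics/scene3.png

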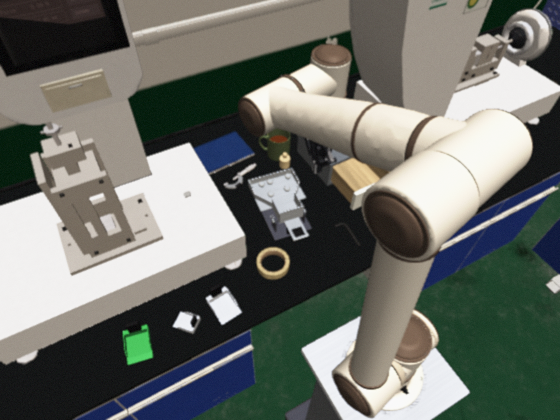

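```bash
python3 - <<'E'
from h import *
s=optics.snapshot("wrist"); save(s,"wrist3c",(60,120,340,300),2.85)
cs=[(256,202),(327,209),(321,251),(251,243)]
P=plane(s,cs,0.057); print(P, P.mean(0))
d=P[0]+P[3]-P[1]-P[2]; print("tab yaw",np.degrees(np.arctan2(d[1],d[0])))
# far wall inner floor line, narrow walls
a=plane(s,[(188,190),(256,198)],0.097); b=plane(s,[(185,248),(248,258)],0.057)
print(a,b)
E
```

```text
[[ 0.4998 -0.0317  0.057 ]
 [ 0.4228 -0.0237  0.057 ]
 [ 0.4278  0.0257  0.057 ]
 [ 0.5065  0.0159  0.057 ]] [ 0.4642 -0.0034  0.057 ]
tab yaw -6.495525875532531
[[ 0.5615 -0.0547  0.097 ]
 [ 0.4965 -0.0466  0.097 ]] [[0.5814 0.0221 0.057 ]
 [0.5104 0.0343 0.057 ]]
```

View pics/wrist3c.png

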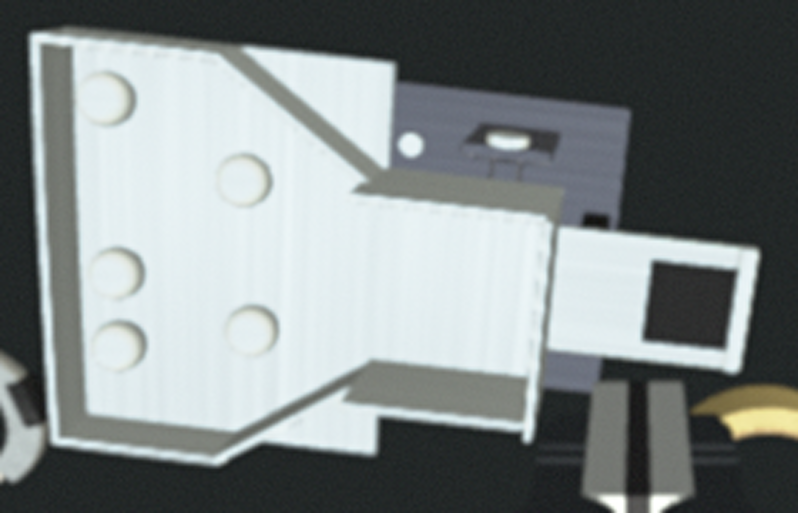

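```bash
python3 - <<'E'
from h import *
s=optics.snapshot("wrist")
o=lambda L:[(60+u/2.85,120+v/2.85) for u,v in L]
def yaw(name,L,z,perp=False):
    P=plane(s,o(L),z); d=P[0]-P[1]; a=np.degrees(np.arctan2(d[1],d[0])); print(name,P.round(4)[:,:2].tolist(),"yaw",round(a-(90 if perp else 0),2))
yaw("-y wall top",[(352,192),(548,215)],.097)
yaw("+y wall foot",[(372,360),(530,380)],.055)
yaw("+y wall top",[(345,400),(525,428)],.097)
yaw("sheet edge",[(378,455),(396,62)],.053,True)
yaw("far wall top",[(52,440),(30,33)],.078,True)
yaw("end wall top",[(527,440),(550,215)],.105,True)
yaw("end wall foot in",[(530,380),(548,215)],.055,True)
yaw("base",[(396,83),(630,108)],0.0)
yaw("tab end",[(738,372),(758,250)],0.057,True)
yaw("tab side",[(558,228),(758,250)],0.057)
yaw("tab side2",[(545,348),(738,372)],0.057)
print(pix(s,[[.4485,-.003,.057],[.503,-.006,.055]]))
E
```

```text
-y wall top [[0.5657, -0.0574], [0.5, -0.0493]] yaw -7.02
+y wall foot [[0.5755, 0.0208], [0.5128, 0.0293]] yaw -7.7
+y wall top [[0.5745, 0.0188], [0.5104, 0.0295]] yaw -9.53
sheet edge [[0.577, 0.0639], [0.5585, -0.0961]] yaw -6.62
far wall top [[0.6989, 0.0457], [0.6806, -0.1101]] yaw -6.68
end wall top [[0.5088, 0.0302], [0.4986, -0.0513]] yaw -7.15
end wall foot in [[0.5128, 0.0293], [0.5038, -0.0386]] yaw -7.54
base [[0.5716, -0.0821], [0.473, -0.0712]] yaw -6.31
tab end [[0.4302, 0.025], [0.424, -0.0253]] yaw -7.04
tab side [[0.5, -0.034], [0.424, -0.0253]] yaw -6.57
tab side2 [[0.5062, 0.0147], [0.4302, 0.025]] yaw -7.7
[[303.0855 227.0929]
 [253.7812 223.975 ]]
```

```bash
python3 - <<'E'
from h import *
sent([0]*6)
row([.443,-.003,.075],tool(90))
row([.443,-.003,.18],tool(90))
E
```

```text
cmd [ 0.4696 -0.0602  0.2814] meas [ 0.4686 -0.0604  0.2813] d mm [-0.9149 -0.1949 -0.0459] rot err deg [ 0.02 -0.02  0.07]
F [-0.0309 -0.2571 -0.0038] T [-0.0649 -0.0056  0.0183] gap -0.0001467229205896355 t 4.5 q [ 0.2168  0.0857 -0.2637  0.     -1.2213 -0.2182]
row [-5.73  2.65 20.64] [-0. -0. 90.] rows>= 8.4
row [-5.73  2.65 10.14] [-0. -0. 90.] rows>= 8.4
```

Request:
{"api": "drive_tool", "payload": {
  "series": [
    [-1, -5.7, 2.6, 10, 0, 0, 90],
    [-1, -5.7, 2.6, 10, 0, 0, 90],
    [-1, -5.7, 2.6, 10, 0, 0, 90],
    [-1, -5.7, 2.6, 10, 0, 0, 90],
    [-1, -5.7, 2.6, 10, 0, 0, 90],
    [-1, -5.7, 2.6, 14, 0, 0, 90],
    [-1, -5.7, 2.6, 18, 0, 0, 90],
    [-1, -5.7, 2.6, 20, 0, 0, 90],
    [-1, -5.7, 2.6, 21, 0, 0, 90],
    [-1, -5.7, 2.6, 21, 0, 0, 90]
  ]
}}

```text
time: 5.75
eef_pos: [0.4424, -0.0037, 0.0707]
orientation: [[-1.0, 0.001, -0.002], [0.001, 1.0, -0.001], [0.002, -0.001, -1.0]]
ft_force: [0.5, 0.4, -0.1]
finger_gap: 0.002
```

```bash
python3 - <<'E'
from h import *
sent([-5.7,2.6,21,0,0,90])
s=optics.snapshot("wrist"); save(s,"wrist4")
E
```

```text
cmd [ 0.4435 -0.0033  0.0714] meas [ 0.4424 -0.0037  0.0707] d mm [-1.1303 -0.3783 -0.7091] rot err deg [0.02 0.09 0.03]
F [ 0.4505  0.4333 -0.09  ] T [ 0.0278 -0.0131  0.0508] gap 0.0015241373561041013 t 5.75 q [ 0.3612  0.2812 -0.6364  0.     -0.6552 -1.933 ]
```

View pics/wrist4.png

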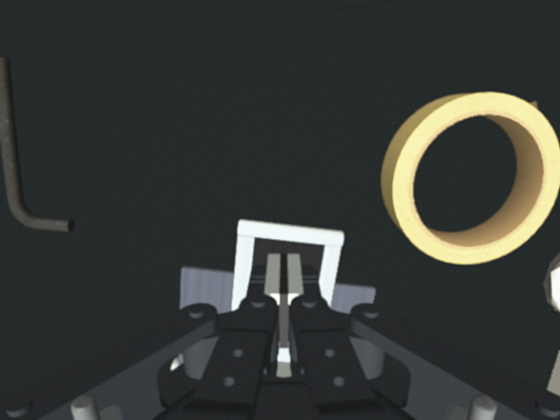

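Request:
{"api": "drive_tool", "payload": {
  "series": [
    [-1, 0, 0, 1.2, 0, 0, 0],
    [-1, 0, 0, 1.5, 0, 0, 0],
    [-1, 0, 0, 1.8, 0, 0, 0],
    [-1, 0, 0, 2.1, 0, 0, 0],
    [-1, 0, 0, 2.4, 0, 0, 0],
    [-1, 0, 0, 2.7, 0, 0, 0],
    [-1, 0, 0, 3.0, 0, 0, 0],
    [-1, 0, 0, 3.2, 0, 0, 0],
    [-1, 0, 0, 3.3, 0, 0, 0]
  ]
}}

```text
time: 6.92
eef_pos: [0.4425, -0.0036, 0.039]
orientation: [[-1.0, 0.001, -0.0], [0.001, 1.0, -0.0], [0.0, -0.0, -1.0]]
ft_force: [-3.3, 1.5, 7.9]
finger_gap: -0.002
```

```bash
python3 - <<'E'
from h import *
sent([0,0,3.3,0,0,0])
E
```

```text
cmd [ 0.4435 -0.0033  0.0384] meas [ 0.4425 -0.0036  0.039 ] d mm [-1.0196 -0.2253  0.667 ] rot err deg [-0.01  0.    0.03]
F [-3.3221  1.5217  7.929 ] T [0.2831 0.7945 0.0077] gap -0.001730021389475673 t 6.925 q [ 0.3616  0.3385 -0.6694  0.0003 -0.5633 -1.9334]
```

Request:
{"api": "drive_tool", "payload": {
  "series": [
    [-1, 0, 0, 0.1, 0, 0, 0],
    [-1, 0, 0, 0.2, 0, 0, 0],
    [-1, 0, 0, 0.3, 0, 0, 0]
  ]
}}

```text
time: 7.3
eef_pos: [0.4429, -0.0036, 0.0361]
orientation: [[-1.0, 0.001, 0.0], [0.001, 1.0, -0.0], [-0.0, -0.0, -1.0]]
ft_force: [-2.6, -0.1, 8.1]
finger_gap: 0.003
```

```bash
python3 - <<'E'
from h import *
sent([0,0,.3,0,0,0])
E
```

```text
cmd [ 0.4435 -0.0033  0.0354] meas [ 0.4429 -0.0036  0.0361] d mm [-0.6377 -0.2291  0.7228] rot err deg [-0.01 -0.04  0.02]
F [-2.565  -0.1426  8.1164] T [-0.1036  0.6001 -0.0616] gap 0.0031428098317008066 t 7.3 q [ 0.3614  0.3444 -0.6719  0.0006 -0.5541 -1.9334]
```

Request:
{"api": "drive_tool", "payload": {
  "series": [
    [-1, 0, 0, 0.1, 0, 0, 0],
    [-1, 0, 0, 0.2, 0, 0, 0],
    [-1, 0, 0, 0.3, 0, 0, 0]
  ]
}}

```text
time: 7.68
eef_pos: [0.4431, -0.0036, 0.0352]
orientation: [[-1.0, -0.001, 0.001], [-0.001, 1.0, -0.001], [-0.001, -0.001, -1.0]]
ft_force: [-10.5, 0.8, 35.9]
finger_gap: -0.001
```

```bash
python3 - <<'E'
from h import *
sent([0,0,.3,0,0,0])
E
```

```text
cmd [ 0.4435 -0.0033  0.0324] meas [ 0.4431 -0.0036  0.0352] d mm [-0.4539 -0.2904  2.8003] rot err deg [ 0.02 -0.06 -0.05]
F [-10.472    0.7606  35.8576] T [ 0.422   2.796  -0.0056] gap -0.000513170660587736 t 7.675 q [ 0.3615  0.3463 -0.673   0.0019 -0.5512 -1.9334]
```

```bash
python3 - <<'E'
from h import *
s=optics.snapshot("scene")
print(plane(s,[(245,262),(233,262),(150,302),(20,355)],0.0)[:,:2])
row([.43,.0,.15],tool(90))
row([.393,.298,.15],tool(186.2))
E
```

```text
[[0.4584 0.177 ]
 [0.4758 0.2095]
 [0.4669 0.4741]
 [0.4818 0.8181]]
row [  1.35   0.33 -11.76] [-0. -0. -0.] rows>= 1.9
row [  5.06  30.13 -11.77] [ -0.   -0.  -96.2] rows>= 9.0
```

Request:
{"api": "drive_tool", "payload": {
  "series": [
    [-1, 0, 0, -5, 0, 0, 0],
    [-1, 0, 0, -12, 0, 0, 0]
  ]
}}

```text
time: 7.98
eef_pos: [0.4417, -0.0038, 0.1453]
orientation: [[-1.0, 0.001, -0.003], [0.001, 1.0, -0.001], [0.003, -0.001, -1.0]]
ft_force: [1.7, 0.7, 0.3]
finger_gap: 0.003
```

```bash
python3 - <<'E'
from h import *
sent([0,0,-12,0,0,0])
s=optics.snapshot("wrist"); save(s,"wrist5")
s=optics.snapshot("scene"); save(s,"scene5",(210,140,420,260),3.8)
row([.393,.298,.15],tool(186.2))
E
```

```text
cmd [ 0.4435 -0.0033  0.1524] meas [ 0.4417 -0.0038  0.1453] d mm [-1.7999 -0.545  -7.0354] rot err deg [0.04 0.17 0.05]
F [1.6542 0.7    0.2904] T [ 0.1104 -0.2358 -0.0243] gap 0.0033212796201169013 t 7.975 q [ 0.3614  0.1651 -0.5443 -0.0001 -0.8648 -1.9334]
row [ 5.06 30.13  0.23] [ -0.   -0.  -96.2] rows>= 9.0
```

View pics/scene5.png

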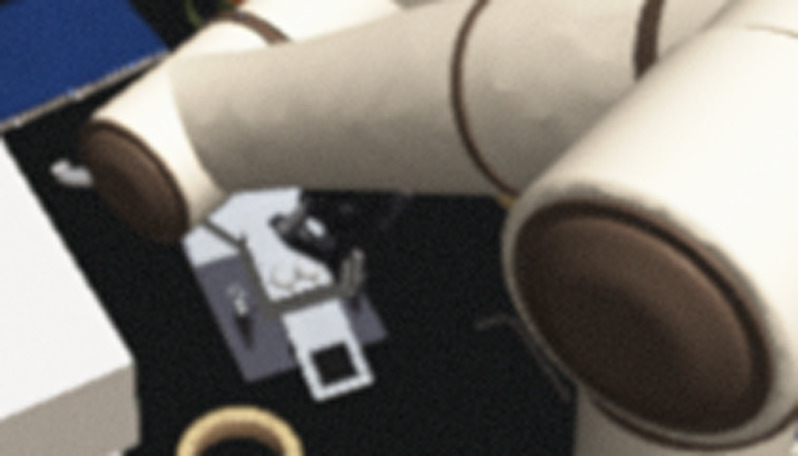

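View pics/wrist5.png

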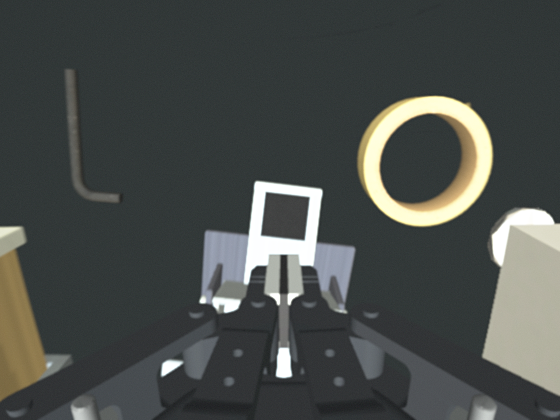

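Request:
{"api": "drive_tool", "payload": {
  "series": [
    [0, 5.1, 30.1, 0, 0, 0, -96.2],
    [0, 5.1, 30.1, 0, 0, 0, -96.2],
    [0, 5.1, 30.1, 0, 0, 0, -96.2],
    [0, 5.1, 30.1, 0, 0, 0, -96.2],
    [0, 5.1, 30.1, 0, 0, 0, -96.2],
    [0, 5.1, 30.1, 0, 0, 0, -96.2],
    [0, 5.1, 30.1, 0, 0, 0, -96.2],
    [0, 5.1, 30.1, 0, 0, 0, -96.2],
    [0, 5.1, 30.1, 0, 0, 0, -96.2],
    [0, 5.1, 30.1, 4, 0, 0, -96.2],
    [0, 5.1, 30.1, 4, 0, 0, -96.2]
  ]
}}

```text
time: 9.45
eef_pos: [0.3907, 0.2955, 0.1023]
orientation: [[0.106, -0.994, -0.004], [-0.994, -0.106, -0.006], [0.005, 0.005, -1.0]]
ft_force: [0.2, -0.8, 0.6]
finger_gap: 0.5
```

```bash
python3 - <<'E'
from h import *
sent([5.1,30.1,4,0,0,-96.2])
s=optics.snapshot("wrist"); save(s,"wrist6")
for d in spot_point("scoop_grip",s)[:4]:
    P=w(s,d["xyz"]); print(round(d["confidence"],2),P,pix(s,P)[0].round(0))
row([.393,.298,.031],tool(186.2))
E
```

```text
cmd [0.3926 0.2977 0.1123] meas [0.3907 0.2955 0.1023] d mm [ -1.9201  -2.1845 -10.0216] rot err deg [-0.27  0.27  0.11]
F [ 0.1722 -0.8153  0.6336] T [-0.0145 -0.0995 -0.0148] gap 0.4998942799068021 t 9.45 q [ 0.9795  0.3031 -0.4872 -0.0008 -0.7877 -0.8729]
0.93 [0.3436 0.3864 0.0293] [336. 346.]
0.59 [0.3895 0.2965 0.0466] [287. 233.]
row [-0.03 -0.04  8.13] [ 0. -0. -0.] rows>= 1.3
```

View pics/wrist6.png

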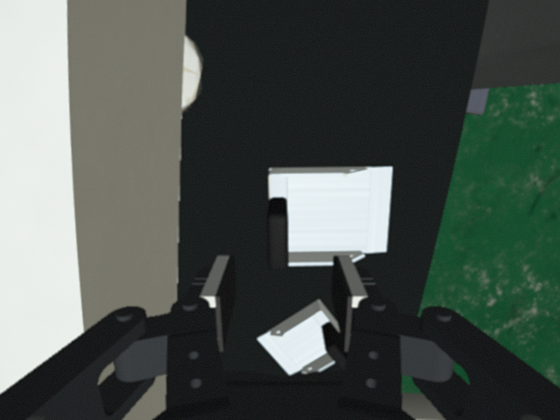

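```bash
python3 - <<'E'
from h import *
p,R=getcmd(); setcmd(p-[0,0,.0075],R); sent([0]*6)
s=optics.snapshot("wrist"); save(s,"wrist6c",(250,150,410,280),5)
n=plane(s,[(392.5,167),(388,253)],0.0); d=n[0]-n[1]; print(n,n.mean(0),np.linalg.norm(d),np.degrees(np.arctan2(d[0],-d[1])))
h=plane(s,[(277.5,200),(277.5,267)],0.063);print(h) 
row([.393,.298,.031],tool(186.2))
E
```

```text
cmd [0.3926 0.2977 0.1048] meas [0.3925 0.2977 0.105 ] d mm [-0.1185 -0.0608  0.2714] rot err deg [0.03 0.01 0.05]
F [ 0.3057 -0.2702  0.9212] T [0.0406 0.0125 0.0448] gap 0.5003033388830415 t 9.55 q [ 0.9795  0.3001 -0.483   0.0007 -0.788  -0.873 ]
[[0.3199 0.2593 0.    ]
 [0.3104 0.3251 0.    ]] [0.3152 0.2922 0.    ] 0.06647319599846828 8.188968478233795
[[0.3997 0.2754 0.063 ]
 [0.3956 0.3151 0.063 ]]
row [-0.03 -0.04  7.38] [ 0. -0. -0.] rows>= 1.2
```

View pics/wrist6c.png

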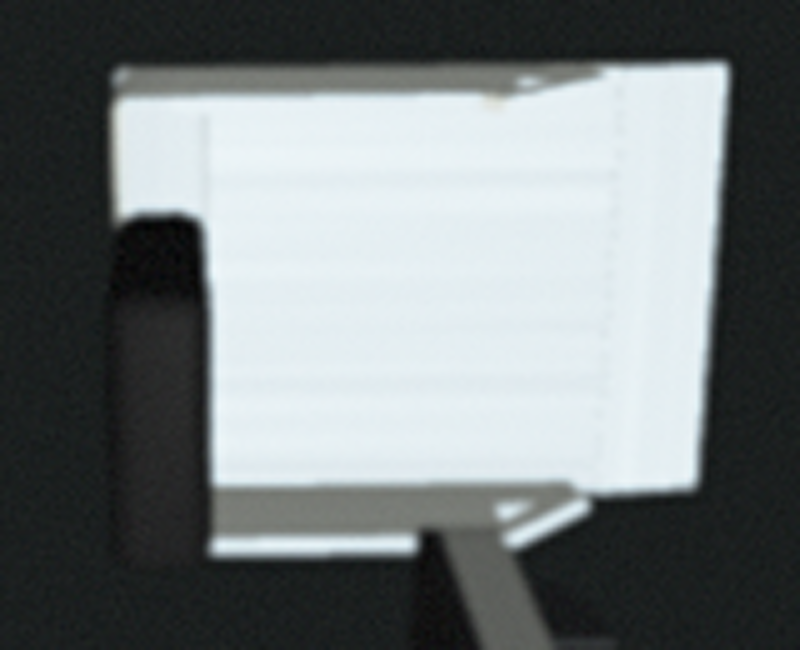

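```bash
python3 - <<'E'
from h import *
s=optics.snapshot("wrist"); print(plane(s,[(282,236)],.063))
row([.393,.297,.031],tool(187))
E
```

```text
[[0.3954 0.2967 0.063 ]]
row [ 0.07 -0.03  7.38] [ 0.  -0.  -0.8] rows>= 1.2
```

Request:
{"api": "drive_tool", "payload": {
  "series": [
    [0, 0.1, -0.1, 5, 0, 0, -0.8],
    [0, 0.1, -0.1, 7.4, 0, 0, -0.8],
    [0, 0.1, -0.1, 7.4, 0, 0, -0.8],
    [-1, 0.1, -0.1, 7.4, 0, 0, -0.8],
    [-1, 0.1, -0.1, 7.4, 0, 0, -0.8],
    [-1, 0.1, -0.1, 7.4, 0, 0, -0.8],
    [-1, 0.1, -0.1, 7.4, 0, 0, -0.8]
  ],
  "squeeze": 60
}}

```text
time: 10.52
eef_pos: [0.3942, 0.2979, 0.0325]
orientation: [[0.121, -0.993, 0.002], [-0.993, -0.121, 0.003], [-0.003, -0.003, -1.0]]
ft_force: [-0.6, 0.7, 6.1]
finger_gap: 0.13
```

```bash
python3 - <<'E'
from h import *
sent([.1,-.1,7.4,0,0,-.8])
s=optics.snapshot("wrist"); save(s,"wrist7")
E
```

```text
cmd [0.3937 0.2968 0.0308] meas [0.3942 0.2979 0.0325] d mm [0.4817 1.0722 1.7322] rot err deg [ 0.17 -0.17  0.04]
F [-0.5667  0.7151  6.126 ] T [-0.019   0.3009 -0.0512] gap 0.12959422973366733 t 10.525 q [ 0.9767  0.4142 -0.5544  0.0007 -0.5985 -0.8562]
```

View pics/wrist7.png

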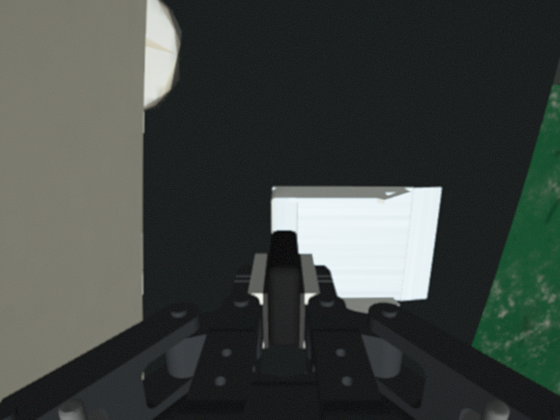

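```bash
python3 - <<'E'
from h import *
s=optics.snapshot("wrist"); st=get_state()
n=plane(s,[(441,187),(429.5,299)],0.0); T=(n-st["eef_pos"])@st["orientation"]; print(T*1e3)
row([.45,.15,.25],tool(173))
E
```

```text
[[ 32.5319  79.6763  32.2335]
 [-32.8851  81.8184  32.3937]]
row [ 15.26  -3.8  -21.92] [ 0. -0. 14.] rows>= 4.3
```

Request:
{"api": "drive_tool", "payload": {
  "series": [
    [-1, 0, 0, -5, 0, 0, 0],
    [-1, 0, 0, -11, 0, 0, 0],
    [-1, 0, 0, -17, 0, 0, 0],
    [-1, 0, 0, -20, 0, 0, 0]
  ]
}}

```text
time: 11.12
eef_pos: [0.3939, 0.2974, 0.235]
orientation: [[0.12, -0.993, 0.004], [-0.993, -0.12, 0.005], [-0.005, -0.005, -1.0]]
ft_force: [-0.7, -0.0, -1.9]
finger_gap: 0.128
```

```bash
python3 - <<'E'
from h import *
sent([0,0,-20,0,0,0])
s=optics.snapshot("wrist"); save(s,"wrist8")
E
```

```text
cmd [0.3938 0.2969 0.2308] meas [0.3939 0.2974 0.235 ] d mm [0.1561 0.4755 4.2265] rot err deg [ 0.28 -0.3   0.07]
F [-0.7494 -0.0259 -1.8833] T [-0.0246  0.056   0.0314] gap 0.12842154645024614 t 11.125 q [ 0.9765  0.1536 -0.3036  0.0004 -1.1069 -0.8561]
```

View pics/wrist8.png

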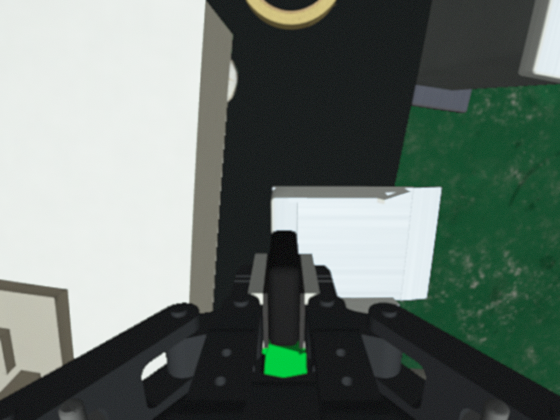

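```bash
python3 - <<'E'
from h import *
for n in ["scene","side"]:
    s=optics.snapshot(n); save(s,n+"9",(200,130,400,260) if n=="scene" else (230,150,360,260),4 if n=="scene" else 5)
    for q in ["pan_tab","pan_pocket","ball_1_center","drawer_floor","kit_drawer0_handle"]:
        for d in spot_point(q,s)[:5]:
            P=w(s,d["xyz"]); print(n,q,round(d["confidence"],2),P,pix(s,P)[0].round(0))
E
```

```text
scene pan_tab 0.83 [0.4466 0.0028 0.0364] [296. 236.]
scene pan_pocket 0.44 [ 0.4133  0.1059 -0.0009] [272. 264.]
scene drawer_floor 0.61 [ 0.3866 -0.1558 -0.0006] [348. 237.]
side pan_tab 0.56 [ 0.4489 -0.0026  0.0353] [317. 210.]
side pan_pocket 0.6 [ 0.4986 -0.0076  0.0469] [304. 206.]
side pan_pocket 0.57 [0.3953 0.2955 0.237 ] [339. 226.]
side drawer_floor 0.66 [ 0.5811 -0.3116  0.024 ] [287. 163.]
side kit_drawer0_handle 0.8 [ 0.4322 -0.3143  0.0674] [323. 157.]
```

View pics/scene9.png

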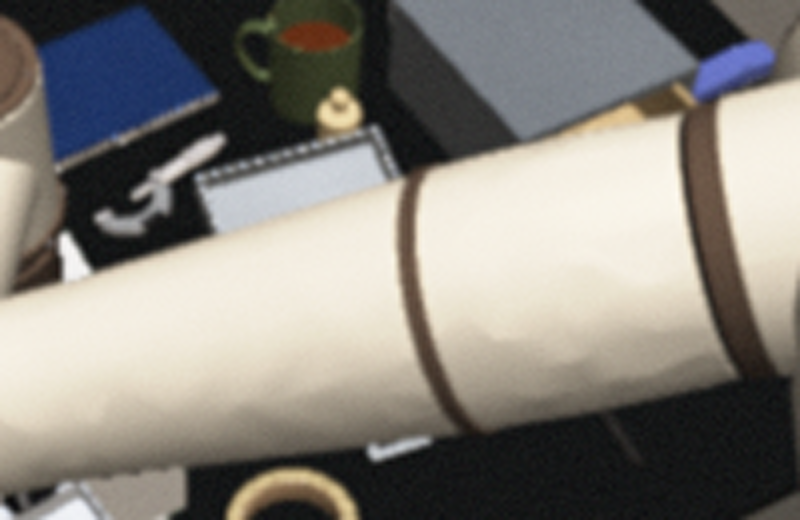

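View pics/side9.png

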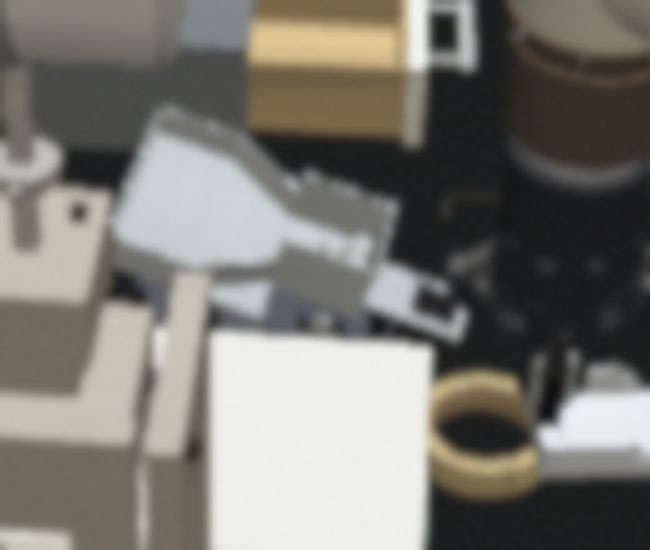

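```bash
python3 - <<'E'
from h import *
s=optics.snapshot("scene"); print(plane(s,[(60,250),(160,235),(245,232)],0.08)[:,:2])
row([.54,.09,.27],tool(173))
E
```

```text
[[0.7006 0.6468]
 [0.6163 0.3771]
 [0.5072 0.1493]]
row [ 22.31 -12.    -3.92] [ 0. -0. 14.] rows>= 4.1
```

Request:
{"api": "drive_tool", "payload": {
  "series": [
    [-1, 22.3, -12, -4, 0, 0, 14],
    [-1, 22.3, -12, -4, 0, 0, 14],
    [-1, 22.3, -12, -4, 0, 0, 14],
    [-1, 22.3, -12, -4, 0, 0, 14],
    [-1, 22.3, -12, -4, 0, 0, 14],
    [-1, 22.3, -12, -4, 0, 0, 14],
    [-1, 22.3, -12, -4, 0, 0, 14]
  ]
}}

```text
time: 12.7
eef_pos: [0.5386, 0.0906, 0.2705]
orientation: [[-0.122, -0.993, -0.001], [-0.993, 0.122, 0.0], [0.0, 0.001, -1.0]]
ft_force: [0.0, 0.8, -1.0]
finger_gap: 0.129
```

```bash
python3 - <<'E'
from h import *
sent([22.3,-12,-4,0,0,14])
s=optics.snapshot("wrist"); save(s,"wrist10")
for q in ["pan_tab","pan_pocket","ball_1_center"]:
        for d in spot_point(q,s)[:5]:
            P=w(s,d["xyz"]); print(q,round(d["confidence"],2),P,pix(s,P)[0].round(0))
E
```

```text
cmd [0.54   0.0901 0.2708] meas [0.5386 0.0906 0.2705] d mm [-1.4153  0.5086 -0.3133] rot err deg [-0.03 -0.02 -0.01]
F [ 0.0016  0.829  -0.9514] T [ 0.048  -0.0114 -0.0072] gap 0.12887614665571262 t 12.7 q [ 0.4635  0.2244 -0.1217 -0.0004 -1.2254 -0.5858]
pan_tab 0.92 [ 0.451  -0.0032  0.0316] [358.  74.]
pan_pocket 0.59 [ 0.5057 -0.0119  0.0526] [306.  69.]
ball_1_center 0.66 [ 0.525  -0.0196  0.0667] [285.  62.]
```

View pics/wrist10.png

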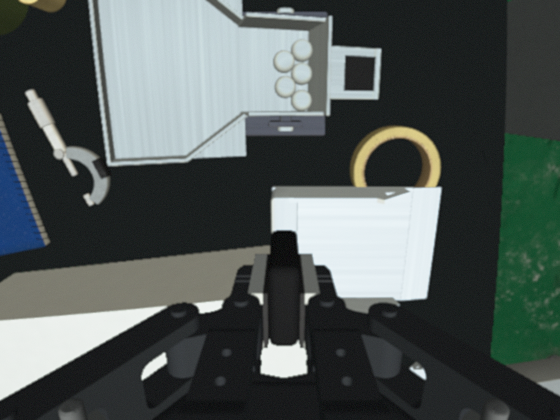

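```bash
python3 - <<'E'
from h import *
s=optics.snapshot("wrist"); save(s,"wrist10c",(220,0,400,145),4.4)
E
```

```text
(no output)
```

View pics/wrist10c.png

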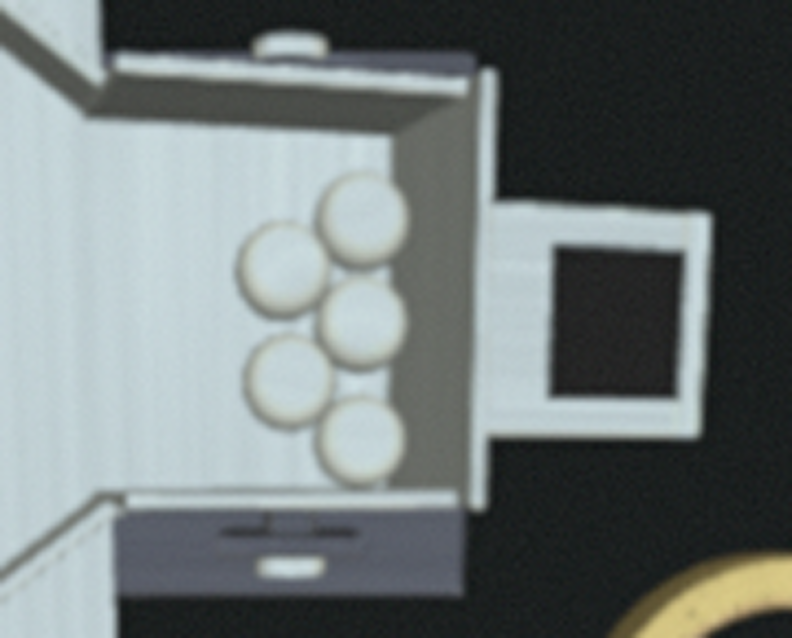

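```bash
cat > fit.py <<'E'
from h import *
from scipy.optimize import least_squares
def panR(yaw,t):
    a=np.radians(yaw); x=np.array([np.cos(a)*np.cos(t),np.sin(a)*np.cos(t),np.sin(t)]); y=np.array([-np.sin(a),np.cos(a),0]); return np.c_[x,y,np.cross(x,y)]
E
python3 - <<'E'
from fit import *
s=optics.snapshot("wrist")
F=[((0,-37,0),(392,133)),((0,-37,42),(468,95)),((0,37,42),(458,492)),((65,-37,42),(115,72)),((65,37,42),(128,493)),((65,-37,0),(90,114))]
M=np.array([f[0] for f in F])/1e3; U=np.array([f[1] for f in F])/4.4+[220,0]
B=np.array([(362,220),(361,323),(360,440)])/4.4+[220,0]
def res(p,t=.28):
    R=panR(p[3],t); P=p[:3]+M@R.T; r=(pix(s,P)-U).ravel()
    b=p[:3]+np.c_[[.01]*3,[-.023,0,.025],[.01]*3]@R.T
    return np.r_[r,(pix(s,b)-B)[:,0],(p[2]-.047)*1000/2]
r=least_squares(res,[.503,-.008,.047,-7]); print(r.x,r.fun.round(2))
p=r.x; R=panR(p[3],.28)
# ball centres in pan coords on plane z=10mm
C=np.array([(362,220),(285,268),(361,323),(290,381),(360,440)])/4.4+[220,0]
n=cv2.undistortPoints(C.reshape(-1,1,2),s["K"],np.array(s["dist"]))[:,0]; E=s["extrinsics"];c=-E[:3,:3].T@E[:3,3]; d=np.c_[n,np.ones(5)]@E[:3,:3]
o=R.T@(c-p[:3]); dd=d@R; k=(.01-o[2])/dd[:,2]; print((o+dd*k[:,None])*1e3)
r2=least_squares(lambda q:res(q[:4],q[4]),[.503,-.008,.047,-7,.28]); print(r2.x,r2.fun.round(2))
E
```

```text
[ 0.5044 -0.0098  0.0512 -7.056 ] [-0.74  0.62 -0.89 -0.32 -0.98 -0.42  2.82 -0.45  1.7  -0.41 -0.19  0.93
 -0.67 -0.75 -0.87  2.1 ]
[[  9.2822 -18.0322  10.    ]
 [ 26.1459  -7.8453  10.    ]
 [  9.2171   2.7144  10.    ]
 [ 24.9876  14.8803  10.    ]
 [  9.0961  26.9322  10.    ]]
[ 0.5034 -0.0099  0.051  -7.0042  0.2446] [ 0.27  0.46 -1.42 -0.62 -1.4  -0.64  1.71 -0.    0.72 -0.61  0.53  1.35
 -0.1  -0.17 -0.27  1.99]
```

```bash
cat >> fit.py <<'E'
P0=np.array([.5042,-.0098,.050]); YAW=-7.05; RP=panR(YAW,.28)
NOSE=np.array([0,.0805,.0323])
def tcp_for(nose_pan_mm,up_rel,ref=NOSE,P0=None):
    "TCP pose with ref point of tool at pan coords, scoop pitched nose-up by up_rel deg relative to pan floor"
    P0=globals()["P0"] if P0 is None else P0
    R=tool(180+YAW,-np.degrees(.28)+up_rel)
    return P0+RP@(np.array(nose_pan_mm)/1e3)-R@ref, R
E
python3 - <<'E'
from fit import *
sent([0]*6)
for q in [(70,0,70),(60,0,15),(55,0,4)]:
    p,R=tcp_for(q,-2); print(q,p,R[:,2]); row(p,R)
E
```

```text
cmd [0.54   0.0901 0.2708] meas [0.539  0.0904 0.2709] d mm [-1.0075  0.3039  0.0683] rot err deg [ 0.02 -0.03 -0.  ]
F [ 0.8462 -0.7863 -1.965 ] T [-0.0162 -0.0032  0.0136] gap 0.13117274020484132 t 13.0 q [ 0.463   0.2244 -0.1209 -0.     -1.2255 -0.5854]
(70, 0, 70) [ 0.6178 -0.0238  0.1923] [ 0.3074 -0.038  -0.9508]
row [10.36 -9.12  7.86] [18.1 -0.   0. ] rows>= 2.5
(60, 0, 15) [ 0.6233 -0.0245  0.1366] [ 0.3074 -0.038  -0.9508]
row [10.36 -9.68 13.42] [18.1 -0.   0. ] rows>= 3.1
(55, 0, 4) [ 0.6216 -0.0243  0.1247] [ 0.3074 -0.038  -0.9508]
row [10.36 -9.5  14.61] [18.1 -0.   0. ] rows>= 3.2
```

Request:
{"api": "drive_tool", "payload": {
  "series": [
    [-1, 10.4, -9.1, 7.9, 18, 0, 0],
    [-1, 10.4, -9.1, 7.9, 18, 0, 0],
    [-1, 10.4, -9.1, 7.9, 18, 0, 0],
    [-1, 10.4, -9.1, 7.9, 18, 0, 0],
    [-1, 10.4, -9.4, 10.5, 18, 0, 0],
    [-1, 10.4, -9.7, 13.4, 18, 0, 0],
    [-1, 10.4, -9.7, 13.4, 18, 0, 0],
    [-1, 10.4, -9.7, 13.4, 18, 0, 0]
  ]
}}

```text
time: 14.0
eef_pos: [0.6238, -0.0247, 0.1386]
orientation: [[-0.122, -0.943, 0.309], [-0.992, 0.116, -0.038], [-0.001, -0.312, -0.95]]
ft_force: [-0.3, -0.2, -0.8]
finger_gap: 0.135
```

```bash
python3 - <<'E'
from fit import *
sent([10.4,-9.7,13.4,18,0,0])
st=get_state(); n=st["eef_pos"]+st["orientation"]@NOSE; print("nose pan",RP.T@(n-P0)*1e3)
for c in ["wrist","scene","side"]:
    s=optics.snapshot(c); save(s,c+"11")
    if c=="side": save(s,c+"11",(230,150,370,260),5)
    if c=="scene": save(s,c+"11",(210,130,400,260),4)
E
```

```text
cmd [ 0.6235 -0.025   0.1368] meas [ 0.6238 -0.0247  0.1386] d mm [0.2453 0.3089 1.7532] rot err deg [ 0.17 -0.05  0.03]
F [-0.3062 -0.1611 -0.8138] T [ 0.1246  0.7054 -0.0036] gap 0.13520442529002902 t 14.0 q [ 0.2698  0.3333 -0.461   0.2523 -0.4954 -0.5979]
nose pan [61.0172 -0.0849 16.5997]
```

View pics/wrist11.png

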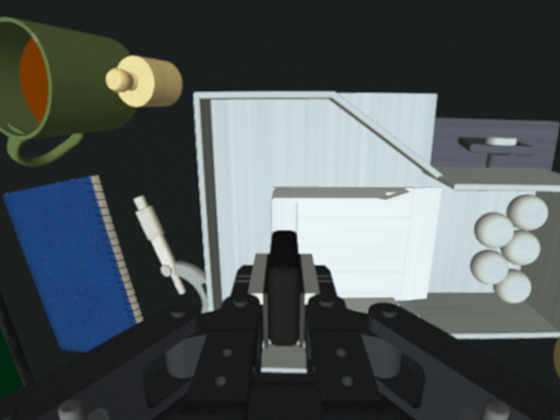

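View pics/side11.png

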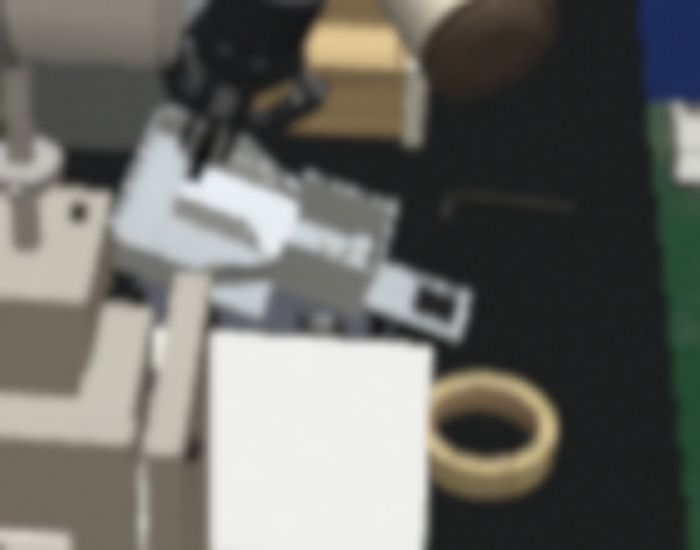

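View pics/scene11.png

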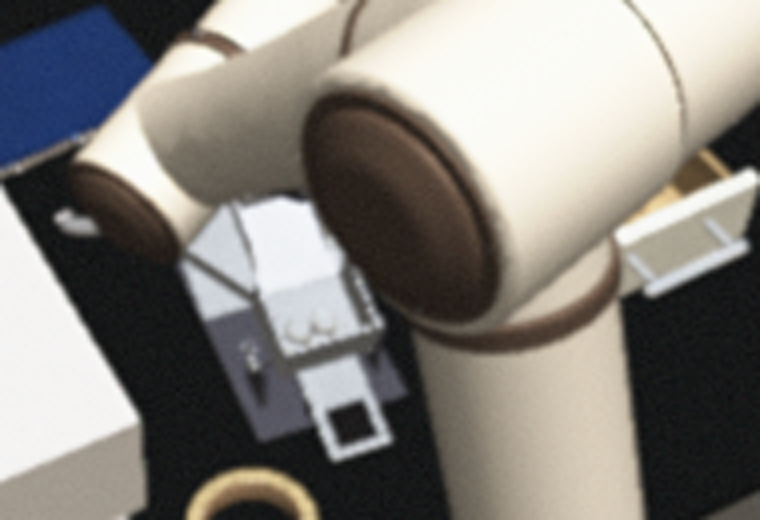

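```bash
python3 - <<'E'
from fit import *
s=optics.snapshot("wrist"); im=s["pixels"][:,:,::-1].copy(); im=cv2.resize(im,None,fx=3,fy=3,interpolation=cv2.INTER_CUBIC)
def L(pts,col):
    q=pix(s,P0+np.array(pts)/1e3@RP.T)*3+1
    cv2.polylines(im,[q.astype(np.int32)],False,col,1)
L([(65,-37,42),(0,-37,42)],(0,0,255));L([(65,37,42),(0,37,42)],(0,0,255));L([(120,-76,0),(65,-37,0),(0,-37,0),(0,37,0),(65,37,0),(120,76,0)],(0,255,0)); L([(182,-76,23),(182,76,23)],(255,0,0)); L([(182,-76,0),(182,76,0)],(0,255,0))
cv2.imwrite("pics/ov.png",im[250:1050,900:1680])
cv2.imwrite("pics/ov2.png",im[250:1050,550:1350])
E
```

```text
(no output)
```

View pics/ov.png

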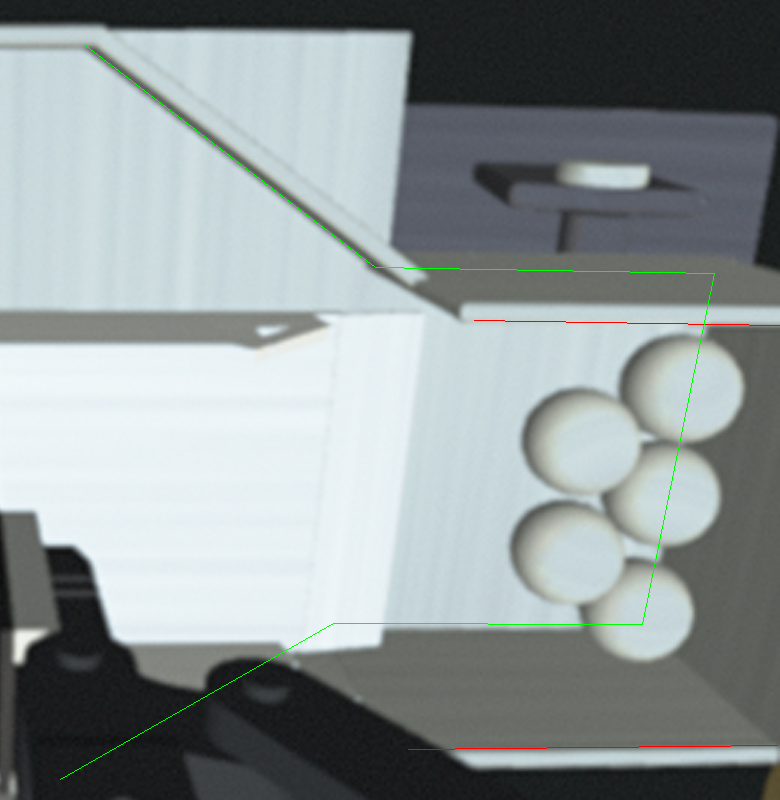

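```bash
python3 - <<'E'
from fit import *
sent([0]*6)
st=get_state(); n=st["eef_pos"]+st["orientation"]@NOSE; print("nose pan",RP.T@(n-P0)*1e3)
for q in [(56,.5,3),(54,.5,1.5),(52,.5,0)]:
    row(*tcp_for(q,-2))
E
```

```text
cmd [ 0.6235 -0.025   0.1368] meas [ 0.6234 -0.0251  0.1384] d mm [-0.1195 -0.1058  1.5636] rot err deg [ 0.16 -0.05  0.08]
F [ 0.2428 -0.1212 -1.0118] T [ 0.1057  0.7208 -0.0173] gap 0.1291582841406717 t 14.2 q [ 0.2692  0.333  -0.4619  0.2519 -0.4949 -0.598 ]
nose pan [60.6602 -0.468  16.5161]
row [-0.09  0.47  1.2 ] [ 0.1 -0.   0. ] rows>= 0.2
row [-0.09  0.67  1.34] [ 0.1 -0.   0. ] rows>= 0.2
row [-0.09  0.88  1.48] [ 0.1 -0.   0. ] rows>= 0.3
```

Request:
{"api": "drive_tool", "payload": {
  "series": [
    [-1, -0.1, 0.3, 0.8, 0, 0, 0],
    [-1, -0.1, 0.5, 1.2, 0, 0, 0],
    [-1, -0.1, 0.5, 1.2, 0, 0, 0]
  ]
}}

```text
time: 14.58
eef_pos: [0.6212, -0.0246, 0.123]
orientation: [[-0.124, -0.944, 0.305], [-0.992, 0.117, -0.039], [0.001, -0.307, -0.952]]
ft_force: [0.3, -0.0, -0.2]
finger_gap: 0.129
```

```bash
cat >> fit.py <<'E'
def npan():
    st=get_state(); n=st["eef_pos"]+st["orientation"]@NOSE; print("nose pan mm",RP.T@(n-P0)*1e3, "F pan",RP.T@st["ft_force"])
E
python3 - <<'E'
from fit import *
sent([-.1,.5,1.2,0,0,0]); npan()
E
```

```text
cmd [ 0.6226 -0.0239  0.1239] meas [ 0.6212 -0.0246  0.123 ] d mm [-1.4294 -0.6768 -0.903 ] rot err deg [-0.08  0.04  0.08]
F [ 0.3392 -0.0208 -0.1652] T [0.0494 0.6871 0.0382] gap 0.12933275601358268 t 14.575 q [ 0.2698  0.3501 -0.4883  0.2719 -0.4573 -0.6214]
nose pan mm [54.059  -0.2581  2.655 ] F pan [ 0.2804  0.021  -0.2525]
```

Request:
{"api": "drive_tool", "payload": {
  "series": [
    [-1, 0, 0, 0.1, 0, 0, 0],
    [-1, 0, 0, 0.2, 0, 0, 0],
    [-1, 0, 0, 0.2, 0, 0, 0]
  ]
}}

```text
time: 14.95
eef_pos: [0.6226, -0.0244, 0.1222]
orientation: [[-0.124, -0.944, 0.307], [-0.992, 0.118, -0.038], [-0.0, -0.309, -0.951]]
ft_force: [0.7, -0.2, -0.3]
finger_gap: 0.134
```

```bash
python3 - <<'E'
from fit import *
sent([0,0,.2,0,0,0]); npan()
s=optics.snapshot("side"); save(s,"side12",(230,150,330,240),7)
s=optics.snapshot("wrist"); save(s,"wrist12",(380,120,560,340),3)
E
```

```text
cmd [ 0.6232 -0.0239  0.122 ] meas [ 0.6226 -0.0244  0.1222] d mm [-0.6174 -0.4435  0.2543] rot err deg [ 0.04 -0.    0.09]
F [ 0.7072 -0.2388 -0.3205] T [0.0459 0.7483 0.0029] gap 0.13363581283594556 t 14.95 q [ 0.2692  0.3525 -0.4883  0.2742 -0.4527 -0.6233]
nose pan mm [55.269   0.1108  1.3826] F pan [ 0.6141 -0.1502 -0.5101]
```

View pics/wrist12.png

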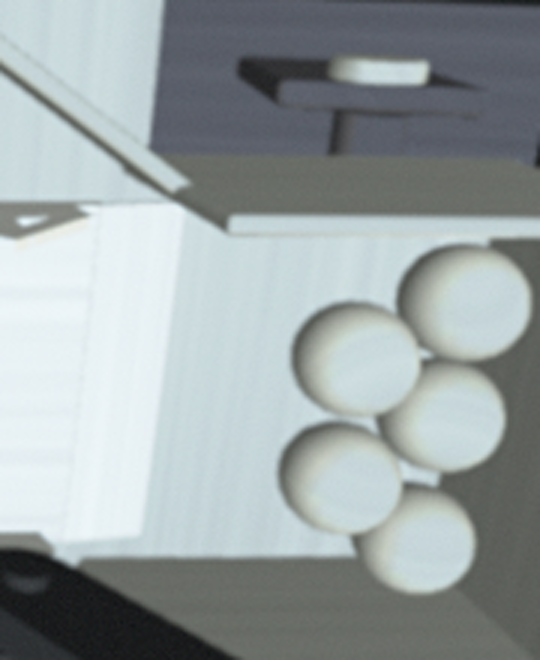

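Not in contact yet; lower a millimetre at a time.

Request:
{"api": "drive_tool", "payload": {
  "series": [
    [-1, 0, 0, 0.1, 0, 0, 0],
    [-1, 0, 0, 0.2, 0, 0, 0],
    [-1, 0, 0, 0.2, 0, 0, 0]
  ]
}}

```text
time: 15.42
eef_pos: [0.6233, -0.0245, 0.1214]
orientation: [[-0.123, -0.943, 0.308], [-0.992, 0.117, -0.038], [0.0, -0.31, -0.951]]
ft_force: [-2.7, -0.3, 7.3]
finger_gap: 0.128
```

```bash
python3 - <<'E'
from fit import *
sent([0,0,.2,0,0,0]); npan()
E
```

```text
cmd [ 0.6238 -0.024   0.1201] meas [ 0.6233 -0.0245  0.1214] d mm [-0.5383 -0.5006  1.3386] rot err deg [0.08 0.01 0.07]
F [-2.6732 -0.2546  7.3397] T [ 0.3046  1.5592 -0.0474] gap 0.1281916174218754 t 15.425 q [ 0.2687  0.3543 -0.489   0.2769 -0.4497 -0.6254]
nose pan mm [55.7453  0.0381  0.3422] F pan [-0.4913 -0.5808  7.7783]
```

Request:
{"api": "drive_tool", "payload": {
  "series": [
    [-1, 0.05, 0.3, -0.09, 0, 0, 0],
    [-1, 0.05, 0.7, -0.1, 0, 0, 0],
    [-1, 0.05, 1.1, -0.11, 0, 0, 0],
    [-1, 0.05, 1.5, -0.12, 0, 0, 0],
    [-1, 0.05, 1.8, -0.13, 0, 0, 0],
    [-1, 0.05, 2.0, -0.14, 0, 0, 0]
  ]
}}

```text
time: 16.18
eef_pos: [0.6055, -0.0219, 0.1171]
orientation: [[-0.122, -0.942, 0.312], [-0.993, 0.117, -0.037], [-0.002, -0.314, -0.949]]
ft_force: [1.6, -0.2, 6.4]
finger_gap: 0.133
```

```bash
python3 - <<'E'
from fit import *
sent([.05,2.0,-.14,0,0,0]); npan()
E
```

```text
cmd [ 0.6044 -0.0221  0.1152] meas [ 0.6055 -0.0219  0.1171] d mm [1.0879 0.2216 1.8861] rot err deg [ 0.3  -0.11  0.04]
F [ 1.5696 -0.1525  6.3808] T [-0.0065  0.0714 -0.0191] gap 0.13283364905219755 t 16.175 q [ 0.2799  0.3322 -0.5503  0.3097 -0.4101 -0.67  ]
nose pan mm [37.459   0.4555  0.8705] F pan [3.2785 0.0413 5.6966]
```

```bash
python3 - <<'E'
from fit import *
npan()
s=optics.snapshot("side"); save(s,"side13",(230,150,330,240),7)
for q in ["pan_tab","pan_pocket"]:
    for d in spot_point(q,s)[:2]: P=w(s,d["xyz"]); print(q,round(d["confidence"],2),P)
s=optics.snapshot("wrist"); im=s["pixels"][:,:,::-1].copy(); im=cv2.resize(im,None,fx=3,fy=3,interpolation=cv2.INTER_CUBIC)
for t,c in [(.28,(0,0,255)),(.25,(255,0,0))]:
    R=panR(YAW,t)
    for pts in [[(65,-37,42),(0,-37,42)],[(65,37,42),(0,37,42)],[(182,-76,23),(182,76,23)],[(120,-76,0),(65,-37,0)]]:
        piv=P0+RP@np.array([.0225,0,-.002]); off=np.array([.0225,0,-.002])
        q=pix(s,piv+(np.array(pts)/1e3-off)@R.T)*3+1; cv2.polylines(im,[q.astype(np.int32)],False,c,1)
cv2.imwrite("pics/ov13.png",cv2.resize(im[200:1100,540:1680],None,fx=.7,fy=.66))
st=get_state(); print(st["ft_force"],st["wrist_torque"])
E
```

```text
nose pan mm [37.459   0.4555  0.8705] F pan [3.2785 0.0413 5.6966]
pan_tab 0.64 [ 0.4545 -0.0054  0.0351]
pan_pocket 0.89 [ 0.5    -0.008   0.0465]
[ 1.0196 -0.2436  6.6405] [ 0.2358  0.3123 -0.0042]
```

View pics/ov13.png

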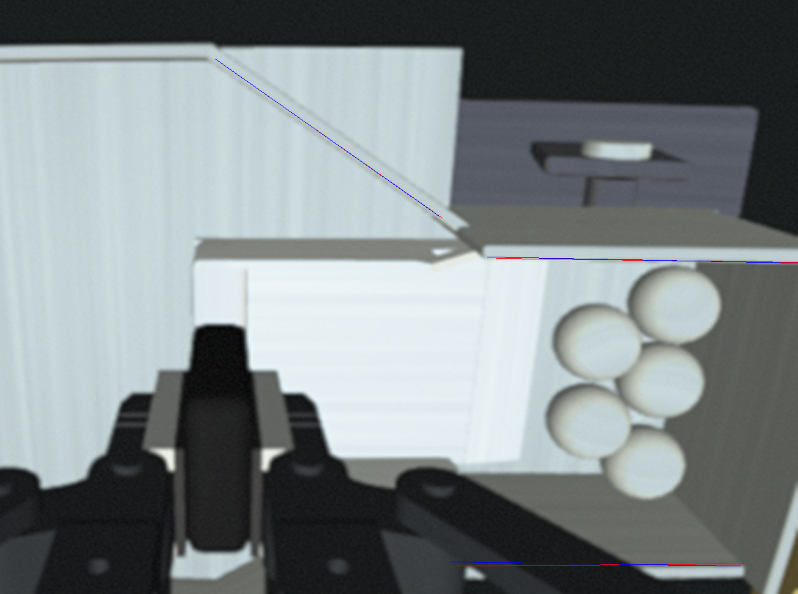

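View pics/side13.png

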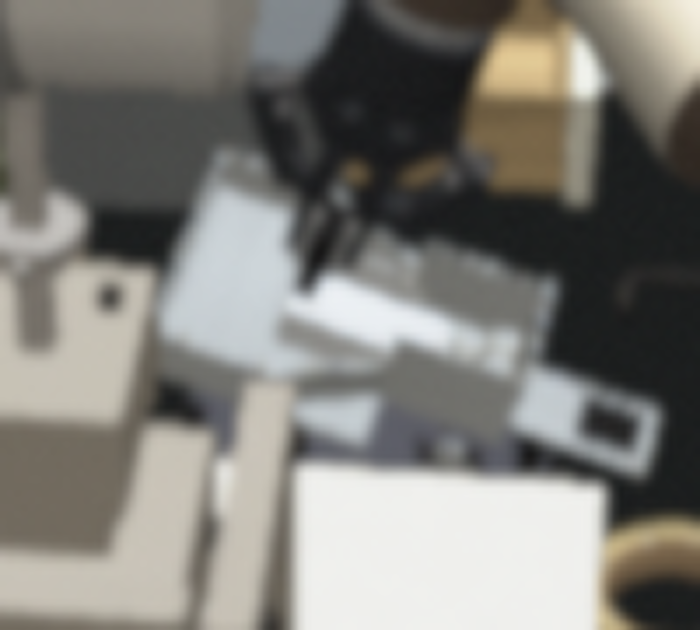

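Request:
{"api": "drive_tool", "payload": {
  "series": [
    [-1, 0, 0, -0.1, 0, 0, 0],
    [-1, 0, 0, -0.1, 0, 0, 0]
  ]
}}

```text
time: 16.62
eef_pos: [0.6033, -0.0225, 0.1162]
orientation: [[-0.124, -0.944, 0.307], [-0.992, 0.118, -0.038], [-0.0, -0.309, -0.951]]
ft_force: [0.4, 0.6, 4.1]
finger_gap: 0.129
```

```bash
python3 - <<'E'
from fit import *
sent([0,0,-.1,0,0,0]); npan()
E
```

```text
cmd [ 0.6041 -0.0221  0.1162] meas [ 0.6033 -0.0225  0.1162] d mm [-0.8587 -0.379   0.0443] rot err deg [ 0.02 -0.01  0.09]
F [0.4356 0.5964 4.1084] T [0.2414 0.62   0.0507] gap 0.1294276373285258 t 16.625 q [ 0.2803  0.3316 -0.5517  0.3065 -0.4143 -0.6685]
nose pan mm [34.9601 -0.362   0.9961] F pan [1.4805 0.6454 3.8492]
```

Request:
{"api": "drive_tool", "payload": {
  "series": [
    [-1, 0.05, 0.3, -0.07, 0, 0, 0],
    [-1, 0.05, 0.6, -0.09, 0, 0, 0],
    [-1, 0.05, 0.9, -0.11, 0, 0, 0],
    [-1, 0.05, 1.2, -0.13, 0, 0, 0],
    [-1, 0.05, 1.5, -0.15, 0, 0, 0]
  ]
}}

```text
time: 17.25
eef_pos: [0.5879, -0.0213, 0.1123]
orientation: [[-0.124, -0.944, 0.305], [-0.992, 0.118, -0.039], [0.0, -0.308, -0.951]]
ft_force: [1.0, -0.1, -2.1]
finger_gap: 0.134
```

```bash
python3 - <<'E'
from fit import *
sent([.05,1.5,-.15,0,0,0]); npan()
s=optics.snapshot("wrist"); save(s,"wrist14",(380,120,560,340),3)
E
```

```text
cmd [ 0.5895 -0.0208  0.113 ] meas [ 0.5879 -0.0213  0.1123] d mm [-1.5819 -0.5356 -0.6483] rot err deg [-0.06  0.03  0.08]
F [ 1.0363 -0.1314 -2.1255] T [0.0734 0.6443 0.0487] gap 0.1341752922746351 t 17.25 q [ 0.2888  0.3145 -0.5999  0.3336 -0.388  -0.7052]
nose pan mm [19.0023 -1.1426  1.6343] F pan [ 0.4165 -0.0032 -2.3314]
```

View pics/wrist14.png

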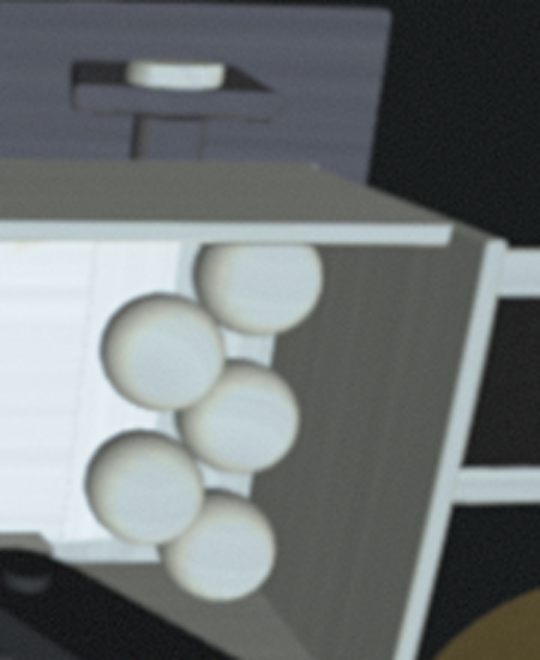

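Request:
{"api": "drive_tool", "payload": {
  "series": [
    [-1, -0.1, 0.2, 0.05, 0, 0, 0],
    [-1, -0.1, 0.4, 0.04, 0, 0, 0],
    [-1, -0.1, 0.6, 0.03, 0, 0, 0],
    [-1, -0.1, 0.8, 0.02, 0, 0, 0],
    [-1, -0.1, 1.0, 0.01, 0, 0, 0],
    [-1, -0.1, 1.2, 0, 0, 0, 0],
    [-1, -0.1, 1.4, -0.01, 0, 0, 0]
  ]
}}

```text
time: 18.18
eef_pos: [0.5754, -0.0185, 0.1087]
orientation: [[-0.124, -0.944, 0.307], [-0.992, 0.118, -0.038], [-0.0, -0.309, -0.951]]
ft_force: [0.8, -0.2, 0.0]
finger_gap: 0.123
```

```bash
python3 - <<'E'
from fit import *
sent([-.1,1.4,-.01,0,0,0]); npan()
s=optics.snapshot("wrist"); save(s,"wrist15",(340,120,520,340),3)
E
```

```text
cmd [ 0.5763 -0.0182  0.1087] meas [ 0.5754 -0.0185  0.1087] d mm [-0.8945 -0.355  -0.008 ] rot err deg [ 0.02 -0.    0.09]
F [ 0.7646 -0.2185  0.0012] T [ 0.0181  0.0692 -0.0228] gap 0.12333589475054707 t 18.175 q [ 0.2981  0.3004 -0.6453  0.3684 -0.3591 -0.7505]
nose pan mm [5.8692 0.134  1.5751] F pan [ 0.7554 -0.123  -0.2159]
```

View pics/wrist15.png

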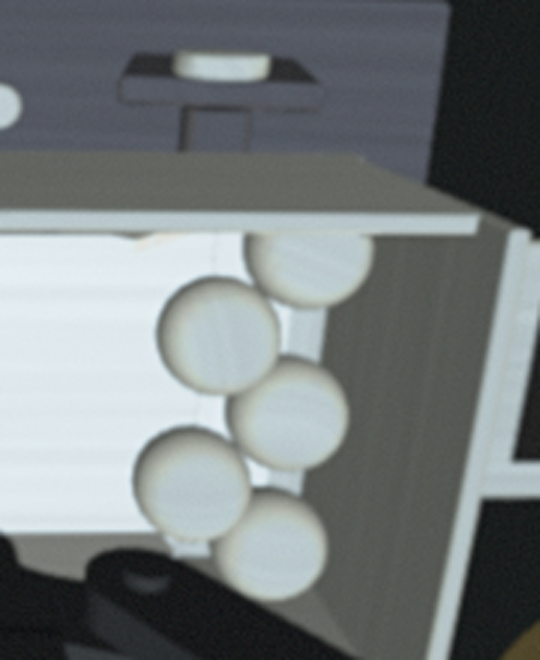

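Request:
{"api": "drive_tool", "payload": {
  "series": [
    [-1, 0, 0.2, 0.02, 0, 0, 0],
    [-1, 0, 0.35, 0.02, 0, 0, 0],
    [-1, 0, 0.5, 0.02, 0, 0, 0],
    [-1, 0, 0.5, 0.02, 0, 0, 0]
  ]
}}

```text
time: 18.73
eef_pos: [0.5711, -0.0179, 0.1073]
orientation: [[-0.123, -0.944, 0.307], [-0.992, 0.117, -0.038], [-0.0, -0.31, -0.951]]
ft_force: [1.9, 0.3, 1.8]
finger_gap: 0.13
```

```bash
python3 - <<'E'
from fit import *
sent([0,.5,.02,0,0,0]); npan()
E
```

```text
cmd [ 0.5717 -0.0176  0.107 ] meas [ 0.5711 -0.0179  0.1073] d mm [-0.5629 -0.2564  0.3244] rot err deg [ 0.06 -0.02  0.08]
F [1.8659 0.3181 1.7654] T [ 0.1737 -0.0297 -0.    ] gap 0.12994378827200997 t 18.725 q [ 0.3005  0.2956 -0.6618  0.3824 -0.3479 -0.7672]
nose pan mm [1.2997 0.2727 1.3822] F pan [2.23   0.5447 1.1957]
```

Request:
{"api": "drive_tool", "payload": {
  "series": [
    [-1, 0, 0.1, 0, 0, 0, 0],
    [-1, 0, 0.2, 0, 0, 0, 0],
    [-1, 0, 0.2, 0, 0, 0, 0]
  ]
}}

```text
time: 19.1
eef_pos: [0.5694, -0.0176, 0.1068]
orientation: [[-0.123, -0.943, 0.308], [-0.992, 0.117, -0.038], [-0.0, -0.31, -0.951]]
ft_force: [2.9, -0.0, 4.3]
finger_gap: 0.128
```

```bash
python3 - <<'E'
from fit import *
sent([0,.2,0,0,0,0]); npan()
s=optics.snapshot("wrist"); save(s,"wrist16",(300,120,500,340),2.7)
E
```

```text
cmd [ 0.5698 -0.0174  0.1064] meas [ 0.5694 -0.0176  0.1068] d mm [-0.4345 -0.2447  0.3777] rot err deg [ 0.07 -0.02  0.08]
F [ 2.925  -0.0309  4.3425] T [ 0.099  -0.2461  0.0129] gap 0.12752695252945082 t 19.1 q [ 0.3014  0.2938 -0.6685  0.3882 -0.3435 -0.7741]
nose pan mm [-0.5564  0.297   1.3153] F pan [3.9936 0.3283 3.3701]
```

View pics/wrist16.png

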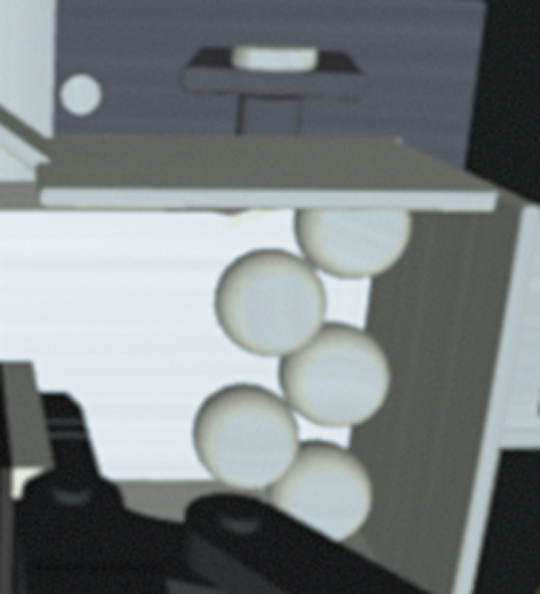

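Request:
{"api": "drive_tool", "payload": {
  "series": [
    [-1, 0, 0.1, 0, 0, 0, 0],
    [-1, 0, 0.15, 0, 0, 0, 0],
    [-1, 0, 0.15, 0, 0, 0, 0]
  ]
}}

```text
time: 19.52
eef_pos: [0.5688, -0.0173, 0.1068]
orientation: [[-0.123, -0.943, 0.309], [-0.992, 0.117, -0.037], [-0.001, -0.311, -0.95]]
ft_force: [5.5, -1.7, 5.0]
finger_gap: 0.128
```

```bash
python3 - <<'E'
from fit import *
sent([0,.15,0,0,0,0]); npan()
R0=getcmd()[1]
# tip plan: rotate nose up about heel ref; keep heel lifting
st=get_state(); p0,R0=getcmd()
HEEL=np.array([0,-.008,.0323])
rel=lambda ref: RP.T@(p0+R0@ref-P0)*1e3
print("nose",rel(NOSE),"heel",rel(HEEL))
h=rel(HEEL)
for up,dx,dz in [(4,0,1),(8,0,1.5),(12,0.,2),(16,0,3),(20,0,4),(24,0,6),(28,0,8),(32,0,10)]:
    # nose x after rotation about heel
    R=tool(180+YAW,-np.degrees(.28)-2+up); ref=HEEL
    p=P0+RP@((h+np.array([dx,0,dz]))/1e3)-R@ref
    n=RP.T@(p+R@NOSE-P0)*1e3; print(up,n.round(1)); row(p,R)
E
```

```text
cmd [ 0.5684 -0.0172  0.1059] meas [ 0.5688 -0.0173  0.1068] d mm [ 0.3904 -0.099   0.8439] rot err deg [ 0.16 -0.06  0.05]
F [ 5.5066 -1.6964  4.9529] T [-0.395  -1.1016  0.0198] gap 0.1281010671077601 t 19.525 q [ 0.3018  0.2924 -0.6726  0.3933 -0.3395 -0.7792]
nose pan mm [-1.104   0.5211  1.3714] F pan [ 6.821  -1.0077  3.1922]
nose [-1.818   0.4672  0.889 ] heel [86.6311  0.5245  3.8921]
4 [-1.8  0.5  8. ]
row [ 0.   -0.23 -0.15] [-3.9 -0.   0. ] rows>= 0.4
8 [-1.4  0.5 14.6]
row [ 0.   -0.46 -0.23] [-7.9 -0.   0. ] rows>= 0.7
12 [-0.5  0.5 21.3]
row [ 0.   -0.69 -0.3 ] [-11.9  -0.    0. ] rows>= 1.1
16 [ 0.8  0.5 28.3]
row [ 0.   -0.93 -0.4 ] [-15.9  -0.    0. ] rows>= 1.5
20 [ 2.5  0.5 35.2]
row [ 0.   -1.16 -0.48] [-19.9  -0.    0. ] rows>= 1.9
24 [ 4.6  0.5 43. ]
row [ 0.   -1.4  -0.65] [-23.9  -0.    0. ] rows>= 2.2
28 [ 7.1  0.5 50.7]
row [ 0.   -1.63 -0.8 ] [-27.9  -0.    0. ] rows>= 2.6
32 [10.   0.5 58.1]
row [ 0.   -1.86 -0.93] [-31.9  -0.    0. ] rows>= 3.0
```

Request:
{"api": "drive_tool", "payload": {
  "series": [
    [-1, 0, -0.12, -0.1, -2, 0, 0],
    [-1, 0, -0.24, -0.15, -4, 0, 0],
    [-1, 0, -0.36, -0.2, -6, 0, 0],
    [-1, 0, -0.46, -0.23, -8, 0, 0],
    [-1, 0, -0.57, -0.27, -10, 0, 0],
    [-1, 0, -0.68, -0.3, -12, 0, 0],
    [-1, 0, -0.77, -0.35, -14, 0, 0],
    [-1, 0, -0.86, -0.4, -16, 0, 0],
    [-1, 0, -0.95, -0.44, -18, 0, 0],
    [-1, 0, -1.05, -0.48, -20, 0, 0],
    [-1, 0, -1.12, -0.55, -22, 0, 0],
    [-1, 0, -1.2, -0.65, -24, 0, 0]
  ]
}}

```text
time: 21.02
eef_pos: [0.5746, -0.0187, 0.1133]
orientation: [[-0.125, -0.986, -0.111], [-0.992, 0.124, 0.013], [0.001, 0.111, -0.994]]
ft_force: [1.4, 0.0, -3.2]
finger_gap: 0.127
```

```bash
python3 - <<'E'
from fit import *
sent([0,-1.2,-.65,-24,0,0]); npan()
s=optics.snapshot("wrist"); save(s,"wrist17",(200,120,500,400),2.4)
E
```

```text
cmd [ 0.5777 -0.0184  0.1158] meas [ 0.5746 -0.0187  0.1133] d mm [-3.1152 -0.3947 -2.5191] rot err deg [-0.39 -0.01  0.14]
F [ 1.3821  0.0419 -3.2283] T [-0.1414 -0.8968 -0.0201] gap 0.12651819120179697 t 21.025 q [ 0.2283  0.4626 -0.1757 -0.0442 -1.0379 -0.3288]
nose pan mm [-1.0425 -0.0963 42.1019] F pan [ 0.4211  0.2113 -3.4802]
```

View pics/wrist17.png

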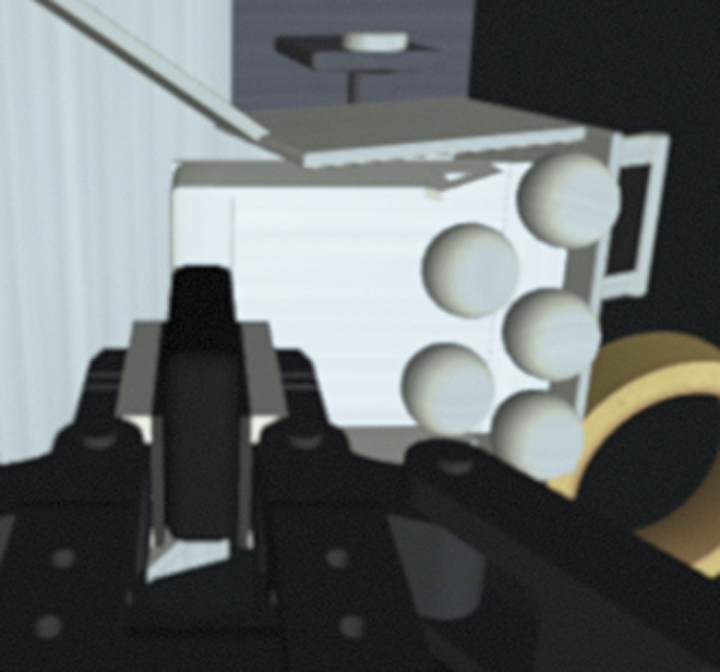

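Request:
{"api": "drive_tool", "payload": {
  "series": [
    [-1, 0, 0, 0, 0, 0, 0],
    [-1, 0, 0, 0, 0, 0, 0],
    [-1, 0, 0, 0, 0, 0, 0]
  ]
}}

```text
time: 21.45
eef_pos: [0.576, -0.0188, 0.1154]
orientation: [[-0.124, -0.987, -0.105], [-0.992, 0.123, 0.013], [0.0, 0.106, -0.994]]
ft_force: [-0.1, 0.3, -2.1]
finger_gap: 0.129
```

```bash
python3 - <<'E'
from fit import *
sent([0]*6); npan()
s=optics.snapshot("wrist"); save(s,"wrist18",(200,120,500,400),2.4)
E
```

```text
cmd [ 0.5777 -0.0184  0.1158] meas [ 0.576  -0.0188  0.1154] d mm [-1.7601 -0.4277 -0.3926] rot err deg [-0.07 -0.02  0.08]
F [-0.1004  0.2681 -2.1113] T [-0.0452 -0.3814  0.0161] gap 0.12854633713040065 t 21.45 q [ 0.2287  0.4596 -0.1748 -0.0422 -1.0366 -0.3293]
nose pan mm [ 0.8379 -0.0362 43.2929] F pan [-0.7108  0.2537 -1.9924]
```

View pics/wrist18.png

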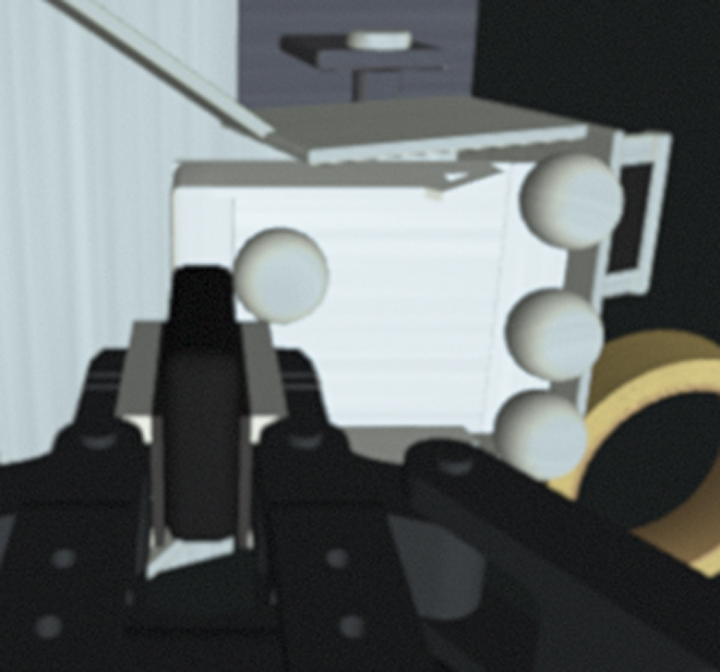

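```bash
python3 - <<'E'
from fit import *
p0,R0=getcmd(); HEEL=np.array([0,-.008,.0323])
rel=lambda ref: RP.T@(p0+R0@ref-P0)*1e3
n0=rel(NOSE); h0=rel(HEEL); print(n0,h0)
for pr,nx,nz in [(24,1,43.5),(26,0.8,43.5),(28,.6,44.5),(30,.6,47),(32,1,49),(34,1.5,51.5),(38,2,58)]:
    R=tool(180+YAW,-np.degrees(.28)+pr); n=np.array([nx,n0[1],nz]); p=P0+RP@(n/1e3)-R@NOSE
    print(pr,"heel",(RP.T@(p+R@HEEL-P0)*1e3).round(1)); row(p,R)
E
```

```text
[ 2.5743  0.4804 43.0972] [84.598   0.5247  9.8651]
24 heel [81.8  0.5  7.5]
row [0.01 0.06 0.3 ] [-1.9 -0.   0. ] rows>= 0.2
26 heel [80.3  0.5  4.7]
row [ 0.01 -0.02  0.59] [-3.9 -0.   0. ] rows>= 0.4
28 heel [78.7  0.5  3. ]
row [ 0.01 -0.06  0.8 ] [-5.9 -0.   0. ] rows>= 0.6
30 heel [77.2  0.5  2.7]
row [ 0.01 -0.04  0.86] [-7.9 -0.   0. ] rows>= 0.7
32 heel [76.1  0.5  2.1]
row [ 0.01 -0.07  0.95] [-9.9 -0.   0. ] rows>= 0.9
34 heel [74.9  0.5  2. ]
row [ 0.01 -0.08  1.  ] [-11.9  -0.    0. ] rows>= 1.1
38 heel [71.7  0.5  3.5]
row [0.01 0.04 0.98] [-15.9  -0.    0. ] rows>= 1.5
```

Request:
{"api": "drive_tool", "payload": {
  "series": [
    [-1, 0, 0, 0.3, -2, 0, 0],
    [-1, 0, -0.06, 0.55, -4, 0, 0],
    [-1, 0, -0.1, 0.75, -6, 0, 0],
    [-1, 0, -0.1, 0.8, -7, 0, 0],
    [-1, 0, -0.1, 0.83, -8, 0, 0],
    [-1, 0, -0.1, 0.88, -9, 0, 0],
    [-1, 0, -0.1, 0.9, -10, 0, 0],
    [-1, 0, -0.1, 0.9, -10, 0, 0],
    [-1, 0, -0.1, 0.9, -10, 0, 0]
  ]
}}

```text
time: 22.62
eef_pos: [0.5769, -0.0188, 0.1067]
orientation: [[-0.124, -0.954, -0.274], [-0.992, 0.119, 0.034], [-0.0, 0.276, -0.961]]
ft_force: [-0.7, 0.4, -3.5]
finger_gap: 0.127
```

```bash
python3 - <<'E'
from fit import *
sent([0,-.1,.9,-10,0,0]); npan()
s=optics.snapshot("wrist"); save(s,"wrist19",(200,120,500,400),2.4)
E
```

```text
cmd [ 0.5778 -0.0184  0.1068] meas [ 0.5769 -0.0188  0.1067] d mm [-0.885  -0.4098 -0.0339] rot err deg [ 0.01 -0.05  0.07]
F [-0.6607  0.4054 -3.508 ] T [-0.1014 -0.8387 -0.0583] gap 0.12720039935810853 t 22.625 q [ 0.2     0.5552 -0.0371 -0.0927 -1.2453 -0.2824]
nose pan mm [ 0.6824  0.0889 49.6199] F pan [-1.6474  0.3212 -3.1764]
```

View pics/wrist19.png

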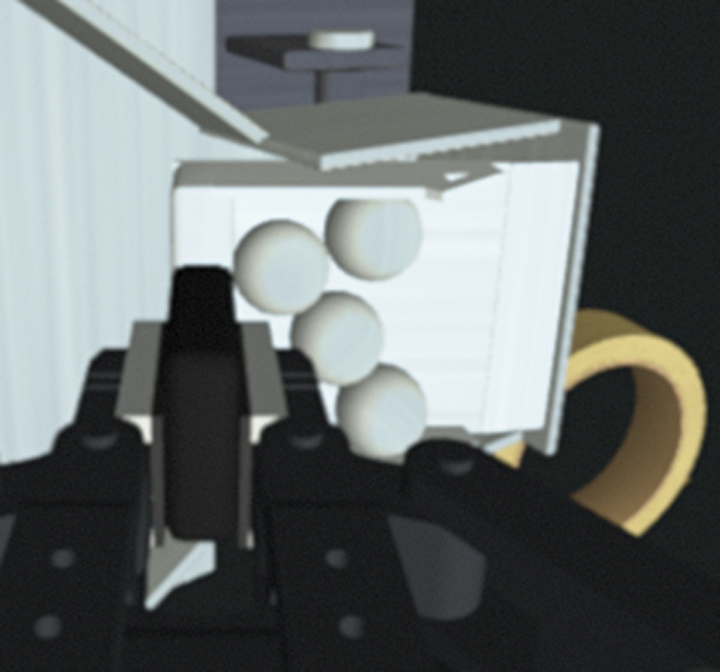

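Request:
{"api": "drive_tool", "payload": {
  "series": [
    [-1, 0, 0.2, -0.8, 0, 0, 0],
    [-1, 0, 0.6, -2.2, 0, 0, 0],
    [-1, 0, 1.2, -4.2, 0, 0, 0],
    [-1, 0, 1.8, -6.4, 0, 0, 0],
    [-1, 0, 2.5, -8.6, 0, 0, 0],
    [-1, 0, 3.1, -10.8, 0, 0, 0],
    [-1, 0, 3.6, -12.4, 0, 0, 0],
    [-1, 0, 3.8, -13.2, 0, 0, 0],
    [-1, 0, 3.8, -13.2, 0, 0, 0]
  ]
}}

```text
time: 23.8
eef_pos: [0.5769, -0.0187, 0.2445]
orientation: [[-0.124, -0.954, -0.273], [-0.992, 0.119, 0.034], [-0.0, 0.275, -0.961]]
ft_force: [-0.1, -0.1, -3.2]
finger_gap: 0.129
```

```bash
python3 - <<'E'
from fit import *
sent([0,3.8,-13.2,0,0,0])
s=optics.snapshot("wrist"); save(s,"wrist20")
for n in ["scene","side"]:
    s=optics.snapshot(n); save(s,n+"20")
    for q in ["drawer_floor","kit_drawer0_handle"]:
        for d in spot_point(q,s)[:2]:
            P=w(s,d["xyz"]); print(n,q,round(d["confidence"],2),P,pix(s,P)[0].round(0))
p,R=getcmd(); print(p); row([.548,-.30,p[2]],tool(90,16))
E
```

```text
cmd [ 0.5777 -0.0183  0.2441] meas [ 0.5769 -0.0187  0.2445] d mm [-0.7773 -0.3857  0.3496] rot err deg [ 0.06 -0.07  0.07]
F [-0.0958 -0.0568 -3.2316] T [-0.13   -0.7819 -0.0111] gap 0.1291717160555533 t 23.8 q [ 0.2002  0.4413  0.1348 -0.0881 -1.529  -0.3086]
scene drawer_floor 0.78 [ 0.575  -0.3081  0.0213] [354. 178.]
scene drawer_floor 0.15 [0.7786 0.0329 0.0018] [242. 178.]
scene kit_drawer0_handle 0.67 [ 0.4288 -0.312   0.0685] [383. 197.]
side drawer_floor 0.6 [ 0.5784 -0.3128  0.0224] [288. 164.]
side kit_drawer0_handle 0.83 [ 0.4338 -0.3147  0.0676] [323. 156.]
[ 0.5777 -0.0183  0.2441]
row [28.32 -0.48 -0.13] [ -0.  -22.9  79.8] rows>= 7.8
```

View pics/wrist20.png

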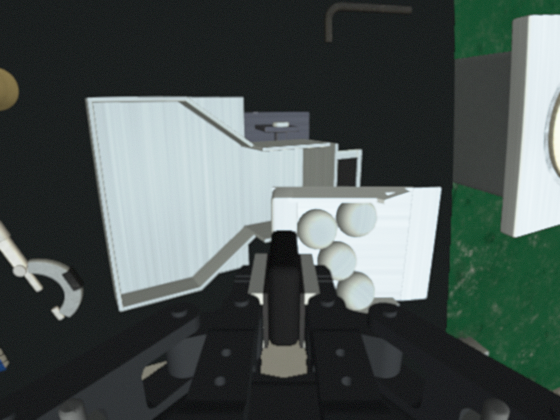

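View pics/side20.png

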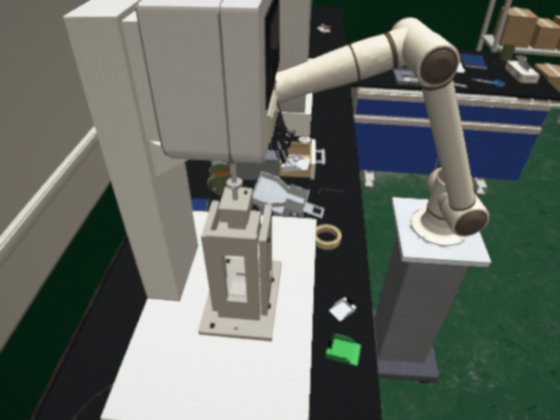

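Request:
{"api": "drive_tool", "payload": {
  "series": [
    [-1, 0.8, 0, 0, 0, -0.7, 2.4],
    [-1, 2.8, 0, 0, 0, -2.3, 8],
    [-1, 5.7, -0.1, 0, 0, -4.6, 16],
    [-1, 8.5, -0.1, 0, 0, -6.9, 24],
    [-1, 11.3, -0.2, 0, 0, -9.2, 32],
    [-1, 14.2, -0.2, -0.1, 0, -11.5, 40],
    [-1, 17, -0.3, -0.1, 0, -13.7, 48],
    [-1, 19.8, -0.3, -0.1, 0, -16, 56],
    [-1, 22.6, -0.4, -0.1, 0, -18.3, 64],
    [-1, 25.5, -0.4, -0.1, 0, -20.6, 72],
    [-1, 27.4, -0.5, -0.1, 0, -22.2, 77.4],
    [-1, 28.3, -0.5, -0.1, 0, -22.9, 79.8]
  ]
}}

```text
time: 25.65
eef_pos: [0.5459, -0.3018, 0.2435]
orientation: [[-1.0, 0.006, 0.001], [0.006, 0.961, 0.276], [0.001, 0.276, -0.961]]
ft_force: [-0.6, 0.3, -2.7]
finger_gap: 0.126
```

```bash
python3 - <<'E'
from fit import *
sent([28.3,-.5,-.1,0,-22.9,79.8])
s=optics.snapshot("wrist"); save(s,"wrist21")
for n in ["scene","side"]:
    s=optics.snapshot(n); save(s,n+"21",(300,80,440,220) if n=="scene" else (220,100,360,220),5)
E
```

```text
cmd [ 0.5481 -0.2998  0.2438] meas [ 0.5459 -0.3018  0.2435] d mm [-2.1812 -1.9779 -0.2964] rot err deg [-0.03 -0.05  0.31]
F [-0.6098  0.3321 -2.6901] T [-0.8451 -0.014  -0.0518] gap 0.12643831560485175 t 25.65 q [-0.3796  0.4554  0.2207 -0.2616 -1.4456 -1.1502]
```

View pics/wrist21.png

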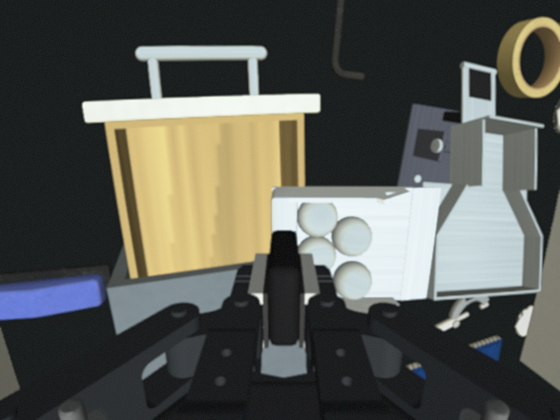

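View pics/side21.png

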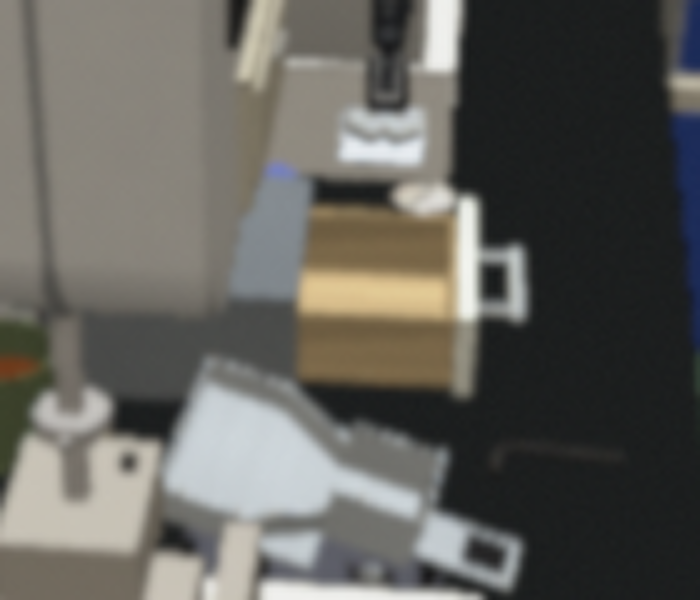

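```bash
python3 - <<'E'
from fit import *
s=optics.snapshot("wrist"); save(s,"wrist21c",(70,30,340,330),2.6)
for z in [.085]:
    print(plane(s,[(83,104),(320,95)],z), "handle",plane(s,[(140,53),(263,53)],.0735))
P=plane(s,[(140,53),(263,53)],.0735);d=P[1]-P[0]; print("yaw",np.degrees(np.arctan2(-d[0],d[1])))
E
```

```text
[[ 0.4735 -0.4095  0.085 ]
 [ 0.4679 -0.2223  0.085 ]] handle [[ 0.4361 -0.3667  0.0735]
 [ 0.434  -0.2694  0.0735]]
yaw 1.2499838207345646
```

View pics/wrist21c.png

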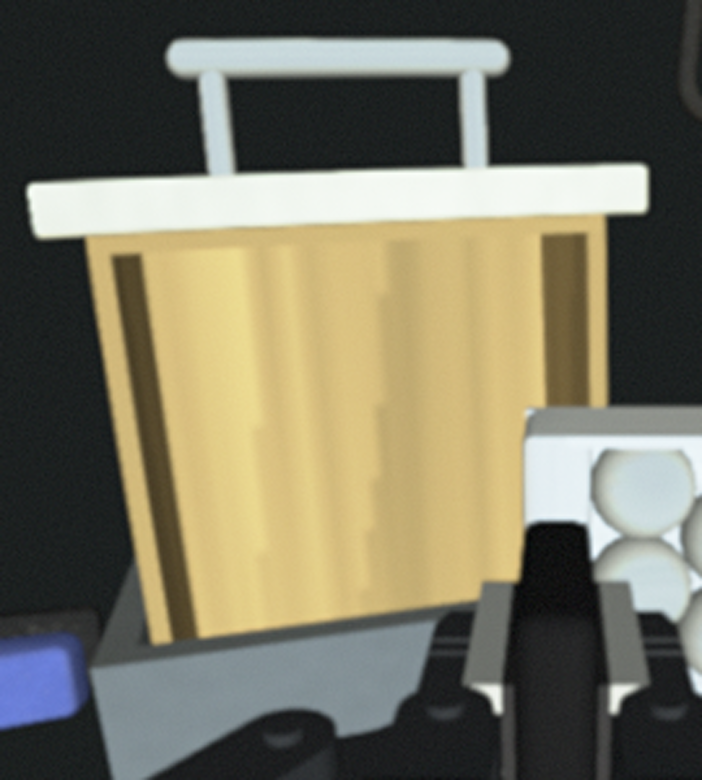

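```bash
python3 - <<'E'
from fit import *
s=optics.snapshot("wrist")
o=lambda L:[(70+u/2.6,30+v/2.6) for u,v in L]
print("cab edge",plane(s,o([(95,660),(480,600)]),.105))
print("left floor",plane(s,o([(145,255),(200,640)]),.022))
print("right floor",plane(s,o([(543,238),(546,400)]),.022))
print("rim L",plane(s,o([(112,255),(172,640)]),.082)); print("rim R",plane(s,o([(587,235),(588,400)]),.082))
print(pix(s,[[.577,-.311,.022]]))
E
```

```text
cab edge [[ 0.6116 -0.4069  0.105 ]
 [ 0.6063 -0.2865  0.105 ]]
left floor [[ 0.4959 -0.3895  0.022 ]
 [ 0.6488 -0.3865  0.022 ]]
right floor [[ 0.493  -0.2414  0.022 ]
 [ 0.5587 -0.2404  0.022 ]]
rim L [[ 0.4924 -0.3905  0.082 ]
 [ 0.6188 -0.3875  0.082 ]]
rim R [[ 0.4894 -0.2426  0.082 ]
 [ 0.5459 -0.2418  0.082 ]]
[[214.8911 205.2095]]
```

```bash
python3 - <<'E'
from fit import *
sent([0]*6)
HEEL=np.array([0,-.006,.0323])
for up,hz in [(16,.10),(16,.04),(16,.027),(10,.026),(5,.025),(2,.024),(0,.023)]:
    R=tool(91.3,up); p=np.array([.549,-.3315,hz])-R@HEEL; print(up,hz,p,(p+R@NOSE)); row(p,R)
E
```

```text
cmd [ 0.5481 -0.2998  0.2438] meas [ 0.547  -0.2996  0.2436] d mm [-1.1421  0.235  -0.1942] rot err deg [-0.04 -0.    0.01]
F [-0.0181  0.2113 -3.1569] T [-0.7549 -0.058  -0.0137] gap 0.13089485416553026 t 25.9 q [-0.3759  0.455   0.2205 -0.262  -1.4455 -1.1485]
16 0.1 [ 0.5491 -0.3346  0.1327] [ 0.5471 -0.2484  0.1238]
row [-0.1  -6.41  9.72] [-0.   0.4 -1.3] rows>= 1.9
16 0.04 [ 0.5491 -0.3346  0.0727] [ 0.5471 -0.2484  0.0638]
row [-0.1  -8.06 15.49] [-0.   0.4 -1.3] rows>= 2.8
16 0.027 [ 0.5491 -0.3346  0.0597] [ 0.5471 -0.2484  0.0508]
row [-0.1  -8.42 16.74] [-0.   0.4 -1.3] rows>= 3.0
10 0.026 [ 0.549  -0.3312  0.0589] [ 0.5471 -0.2463  0.041 ]
row [-0.09 -8.11 16.92] [ 6.   0.3 -1.3] rows>= 3.0
5 0.025 [ 0.5489 -0.3283  0.0577] [ 0.547  -0.2454  0.0325]
row [-0.08 -7.87 17.11] [11.   0.2 -1.3] rows>= 3.0
2 0.024 [ 0.5489 -0.3266  0.0565] [ 0.547  -0.2451  0.027 ]
row [-0.08 -7.74 17.27] [14.   0.2 -1.3] rows>= 3.0
0 0.023 [ 0.5489 -0.3255  0.0553] [ 0.547 -0.245  0.023]
row [-0.08 -7.66 17.42] [16.   0.2 -1.3] rows>= 3.0
```

Request:
{"api": "drive_tool", "payload": {
  "series": [
    [-1, 0, -1.2, 1.5, 0, 0.1, -0.4],
    [-1, -0.1, -3, 4, 0, 0.2, -0.8],
    [-1, -0.1, -5, 7, 0, 0.4, -1.3],
    [-1, -0.1, -6.4, 9.7, 0, 0.4, -1.3],
    [-1, -0.1, -7.1, 12, 0, 0.4, -1.3],
    [-1, -0.1, -7.6, 14, 0, 0.4, -1.3],
    [-1, -0.1, -7.9, 15, 0, 0.4, -1.3],
    [-1, -0.1, -8.1, 15.5, 0, 0.4, -1.3],
    [-1, -0.1, -8.1, 15.5, 0, 0.4, -1.3]
  ]
}}

```text
time: 27.02
eef_pos: [0.548, -0.3354, 0.0724]
orientation: [[-1.0, -0.021, -0.006], [-0.022, 0.961, 0.276], [0.0, 0.276, -0.961]]
ft_force: [-0.1, -0.2, -2.4]
finger_gap: 0.134
```

```bash
python3 - <<'E'
from fit import *
sent([-.1,-8.1,15.5,0,.4,-1.3])
s=optics.snapshot("wrist"); save(s,"wrist22")
s=optics.snapshot("side"); save(s,"side22",(240,110,350,200),6)
HEEL=np.array([0,-.006,.0323])
for up,hz in [(16,.027),(10,.026),(5,.025),(2,.024),(0,.023)]:
    R=tool(91.3,up); p=np.array([.549,-.3315,hz])-R@HEEL;  row(p,R)
E
```

```text
cmd [ 0.5491 -0.335   0.0725] meas [ 0.548  -0.3354  0.0724] d mm [-1.0861 -0.4191 -0.1565] rot err deg [-0.01 -0.04  0.05]
F [-0.0815 -0.168  -2.3626] T [-0.8502 -0.0273  0.0011] gap 0.1336509920070666 t 27.025 q [-0.4246  0.6357  0.0881 -0.2744 -1.1606 -0.9968]
row [-0.   -0.32  1.24] [-0. -0.  0.] rows>= 0.2
row [-0.   -0.01  1.42] [ 6. -0.  0.] rows>= 0.6
row [-0.    0.23  1.61] [11. -0.  0.] rows>= 1.0
row [-0.    0.36  1.77] [14. -0.  0.] rows>= 1.3
row [-0.    0.44  1.92] [16. -0.  0.] rows>= 1.5
```

View pics/wrist22.png

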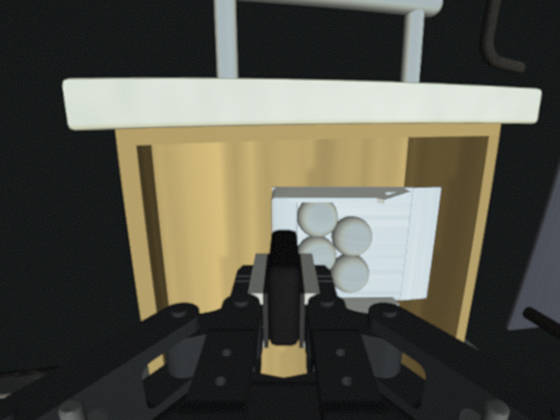

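View pics/side22.png

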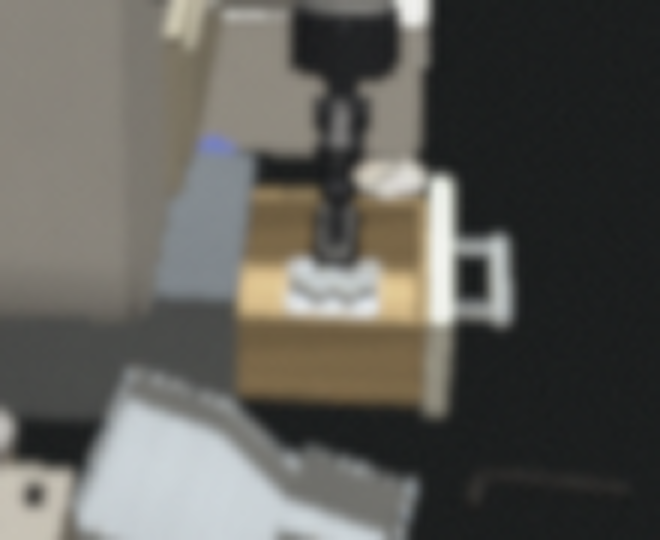

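Request:
{"api": "drive_tool", "payload": {
  "series": [
    [-1, 0, -0.15, 0.6, 0, 0, 0],
    [-1, 0, -0.3, 1.2, 0, 0, 0],
    [-1, 0, -0.2, 1.3, 2, 0, 0],
    [-1, 0, -0.1, 1.37, 4, 0, 0],
    [-1, 0, 0, 1.42, 6, 0, 0],
    [-1, 0, 0.1, 1.5, 8, 0, 0],
    [-1, 0, 0.18, 1.57, 10, 0, 0],
    [-1, 0, 0.25, 1.65, 11.5, 0, 0],
    [-1, 0, 0.3, 1.7, 12.7, 0, 0],
    [-1, 0, 0.35, 1.75, 13.7, 0, 0],
    [-1, 0, 0.38, 1.79, 14.3, 0, 0],
    [-1, 0, 0.38, 1.79, 14.3, 0, 0]
  ]
}}

```text
time: 28.62
eef_pos: [0.5476, -0.3266, 0.0561]
orientation: [[-1.0, -0.022, -0.001], [-0.022, 0.999, 0.03], [0.0, 0.03, -1.0]]
ft_force: [-0.3, 0.7, -3.7]
finger_gap: 0.133
```

```bash
python3 - <<'E'
from fit import *
sent([0,.38,1.79,14.3,0,0])
HEEL=np.array([0,-.006,.0323]); st=get_state()
print("heel",st["eef_pos"]+st["orientation"]@HEEL,"nose",st["eef_pos"]+st["orientation"]@NOSE)
s=optics.snapshot("wrist"); save(s,"wrist23")
E
```

```text
cmd [ 0.5489 -0.3264  0.0563] meas [ 0.5476 -0.3266  0.0561] d mm [-1.319  -0.2191 -0.2016] rot err deg [-0.02 -0.    0.07]
F [-0.3136  0.6645 -3.6629] T [-0.1617  0.008   0.0199] gap 0.13284906825210752 t 28.625 q [-0.2982  0.5755 -0.1388 -0.037  -0.8667 -1.2267]
heel [ 0.5477 -0.3316  0.0237] nose [ 0.5458 -0.2452  0.0263]
```

View pics/wrist23.png

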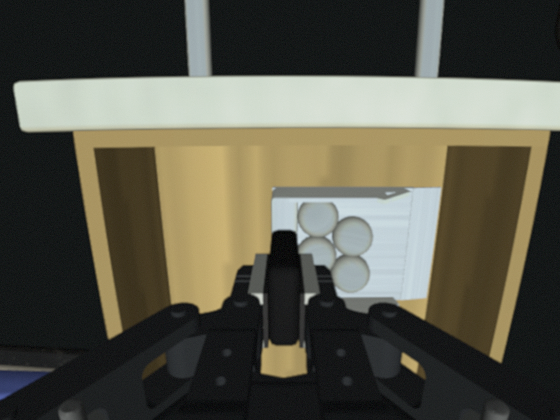

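Request:
{"api": "drive_tool", "payload": {
  "series": [
    [-1, 0, 0.02, 0.08, 0.5, 0, 0],
    [-1, 0, 0.04, 0.15, 1.0, 0, 0],
    [-1, 0, 0.05, 0.2, 1.4, 0, 0],
    [-1, 0, 0.05, 0.25, 1.6, 0, 0],
    [-1, 0, 0.05, 0.25, 1.6, 0, 0]
  ]
}}

```text
time: 29.3
eef_pos: [0.5481, -0.3262, 0.0546]
orientation: [[-1.0, -0.022, 0.001], [-0.022, 1.0, 0.001], [-0.001, 0.001, -1.0]]
ft_force: [-1.1, 1.8, 3.6]
finger_gap: 0.13
```

```bash
python3 - <<'E'
from fit import *
sent([0,.05,.25,1.6,0,0])
E
```

```text
cmd [ 0.5489 -0.3258  0.0539] meas [ 0.5481 -0.3262  0.0546] d mm [-0.745  -0.3412  0.7142] rot err deg [ 0.01 -0.08  0.05]
F [-1.0742  1.8383  3.5807] T [0.4439 0.2613 0.0228] gap 0.12988955605694985 t 29.3 q [-0.2843  0.5709 -0.1658 -0.0021 -0.8336 -1.263 ]
```

Request:
{"api": "drive_tool", "payload": {
  "series": [
    [-0.6, 0, 0, 0, 0, 0, 0],
    [-0.2, 0, 0, 0, 0, 0, 0],
    [-0.2, 0, 0, 0, 0, 0, 0],
    [-0.2, 0, 0, 0, 0, 0, 0],
    [-0.2, 0, 0, -1, 0, 0, 0],
    [-0.2, 0, 0, -3, 0, 0, 0],
    [-0.2, 0, 0, -7, 0, 0, 0],
    [-0.2, 0, 0, -12, 0, 0, 0],
    [-0.2, 0, 0, -17, 0, 0, 0],
    [-0.2, 0, 0, -17, 0, 0, 0]
  ]
}}

```text
time: 30.55
eef_pos: [0.55, -0.3277, 0.2304]
orientation: [[-1.0, -0.022, 0.011], [-0.022, 1.0, -0.003], [-0.011, -0.003, -1.0]]
ft_force: [0.5, -0.2, -0.2]
finger_gap: 0.402
```

```bash
python3 - <<'E'
from fit import *
sent([0,0,-17,0,0,0])
s=optics.snapshot("wrist"); save(s,"wrist24")
for q in ["scoop_grip","ball_1_center","kit_drawer0_handle","drawer_floor"]:
    for d in spot_point(q,s)[:5]:
            P=w(s,d["xyz"]); print(q,round(d["confidence"],2),P,pix(s,P)[0].round(0))
E
```

```text
cmd [ 0.549  -0.3261  0.2239] meas [ 0.55   -0.3277  0.2304] d mm [ 1.0751 -1.6119  6.5115] rot err deg [ 0.27 -0.65  0.05]
F [ 0.4888 -0.2006 -0.1978] T [0.0172 0.0193 0.0097] gap 0.4016466850805683 t 30.55 q [-0.2851  0.4058  0.0383 -0.0002 -1.192  -1.2634]
scoop_grip 0.72 [ 0.537  -0.2912  0.0368] [323. 165.]
scoop_grip 0.6 [ 0.5454 -0.3278  0.0692] [285. 180.]
ball_1_center 0.64 [ 0.5258 -0.3096  0.0378] [304. 154.]
kit_drawer0_handle 0.98 [ 0.436  -0.3203  0.0657] [297.  47.]
drawer_floor 0.61 [ 0.5743 -0.3167  0.021 ] [295. 198.]
```

View pics/wrist24.png

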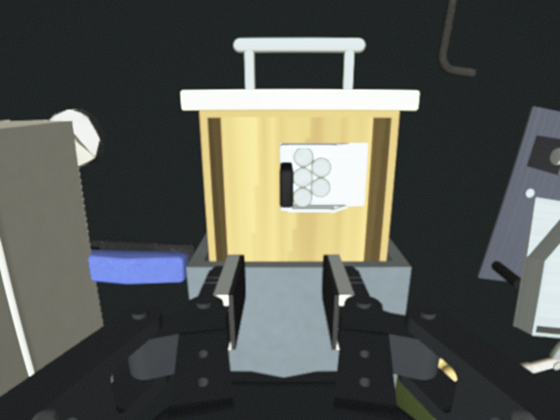

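```bash
python3 - <<'E'
from fit import *
sent([0]*6)
s=optics.snapshot("wrist"); 
for q in ["kit_drawer0_handle"]:
    for d in spot_point(q,s)[:1]:
            P=w(s,d["xyz"]); print(q,round(d["confidence"],2),P)
P=plane(s,[(235,45),(364,45)],.067); print(P)
R=tool(91.3)
for p in ([.388,-.317,.2],[.388,-.317,.05]): row(p,R)
E
```

```text
cmd [ 0.549  -0.3261  0.2239] meas [ 0.5469 -0.3261  0.2222] d mm [-2.0283 -0.0593 -1.622 ] rot err deg [-0.09  0.14  0.08]
F [-0.9857  0.7962 -0.3302] T [-0.0139 -0.0115  0.0242] gap 0.398756888342137 t 30.8 q [-0.285   0.4128  0.0294 -0.0022 -1.1912 -1.2634]
kit_drawer0_handle 0.29 [ 0.3932 -0.1526 -0.0021]
[[ 0.4309 -0.3668  0.067 ]
 [ 0.4283 -0.2651  0.067 ]]
row [16.07  1.27  2.4 ] [ 0.1 -0.   0. ] rows>= 2.6
row [16.06  1.25 17.4 ] [ 0.1 -0.   0. ] rows>= 3.8
```

Request:
{"api": "drive_tool", "payload": {
  "series": [
    [-1, 6, 0.5, 0, 0, 0, 0],
    [-1, 12, 1, 0, 0, 0, 0],
    [-1, 16.5, 1.2, 2, 0, 0, 0],
    [-1, 16.5, 1.2, 7, 0, 0, 0],
    [-1, 16.5, 1.2, 12, 0, 0, 0],
    [-1, 16.5, 1.2, 16, 0, 0, 0],
    [-1, 16.5, 1.2, 17.4, 0, 0, 0],
    [-1, 16.5, 1.2, 17.4, 0, 0, 0],
    [-1, 16.5, 1.2, 17.4, 0, 0, 0]
  ]
}}

```text
time: 32.02
eef_pos: [0.3836, -0.3183, 0.0512]
orientation: [[-1.0, -0.022, 0.002], [-0.022, 1.0, 0.001], [-0.002, 0.0, -1.0]]
ft_force: [-0.1, -0.8, -0.0]
finger_gap: -0.001
```

```bash
python3 - <<'E'
from fit import *
sent([16.5,1.2,17.4,0,0,0])
s=optics.snapshot("side"); save(s,"side25",(240,110,350,200),6)
E
```

```text
cmd [ 0.3836 -0.3176  0.05  ] meas [ 0.3836 -0.3183  0.0512] d mm [ 0.0068 -0.6747  1.1913] rot err deg [ 0.06 -0.17  0.05]
F [-0.114  -0.7695 -0.0033] T [-0.0358 -0.0155  0.0542] gap -0.001108139297995679 t 32.025 q [-0.3671  0.3895 -0.5247 -0.0022 -0.6545 -1.1798]
```

View pics/side25.png

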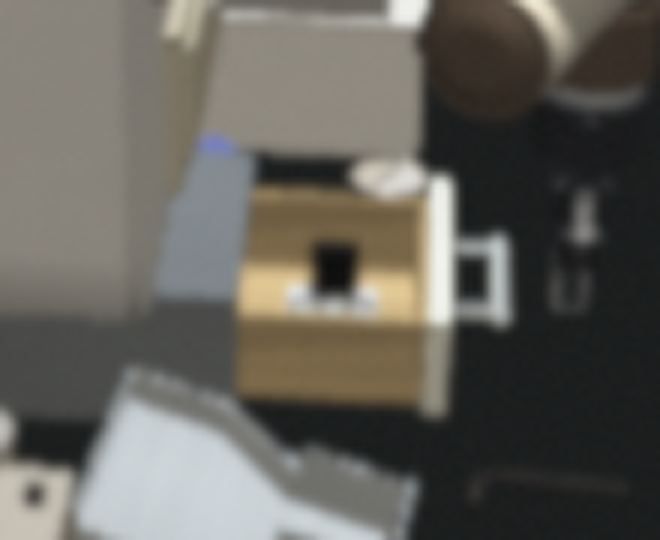

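Request:
{"api": "drive_tool", "payload": {
  "series": [
    [-1, -1.5, 0, 0, 0, 0, 0],
    [-1, -2.5, 0, 0, 0, 0, 0],
    [-1, -2.9, 0, 0, 0, 0, 0],
    [-1, -3.2, 0, 0, 0, 0, 0],
    [-1, -3.6, 0, 0, 0, 0, 0],
    [-1, -4.2, 0, 0, 0, 0, 0],
    [-1, -5, 0, 0, 0, 0, 0],
    [-1, -5.9, 0, 0, 0, 0, 0],
    [-1, -6.9, 0, 0, 0, 0, 0],
    [-1, -8, 0, 0, 0, 0, 0],
    [-1, -9.1, 0, 0, 0, 0, 0],
    [-1, -10.2, 0, 0, 0, 0, 0]
  ]
}}

```text
time: 33.58
eef_pos: [0.4851, -0.3154, 0.0496]
orientation: [[-1.0, -0.022, -0.0], [-0.022, 1.0, 0.002], [0.0, 0.002, -1.0]]
ft_force: [-1.4, 0.9, -0.3]
finger_gap: -0.001
```

Request:
{"api": "drive_tool", "payload": {
  "series": [
    [-1, -1.1, 0, 0, 0, 0, 0],
    [-1, -2.1, 0, 0, 0, 0, 0],
    [-1, -2.9, 0, 0, 0, 0, 0],
    [-1, -3.4, 0, 0, 0, 0, 0],
    [-1, -3.7, 0, 0, 0, 0, 0],
    [-1, -3.9, 0, 0, 0, 0, 0]
  ]
}}

```text
time: 34.33
eef_pos: [0.5235, -0.3148, 0.0498]
orientation: [[-1.0, -0.022, -0.0], [-0.022, 1.0, 0.002], [0.0, 0.002, -1.0]]
ft_force: [-0.8, -0.2, -0.1]
finger_gap: 0.0
```

```bash
python3 - <<'E'
from fit import *
sent([-14.1,0,0,0,0,0])
s=optics.snapshot("side"); save(s,"side26",(240,110,350,200),6)
s=optics.snapshot("wrist"); save(s,"wrist26")
E
```

```text
cmd [ 0.5246 -0.3144  0.0499] meas [ 0.5235 -0.3148  0.0498] d mm [-1.138  -0.4545 -0.0628] rot err deg [-0.01 -0.02  0.09]
F [-0.8125 -0.1742 -0.1472] T [-0.0425  0.3179  0.0178] gap 0.00012335565988821716 t 34.325 q [-0.2776  0.5407 -0.241  -0.0023 -0.7898 -1.27  ]
```

View pics/side26.png

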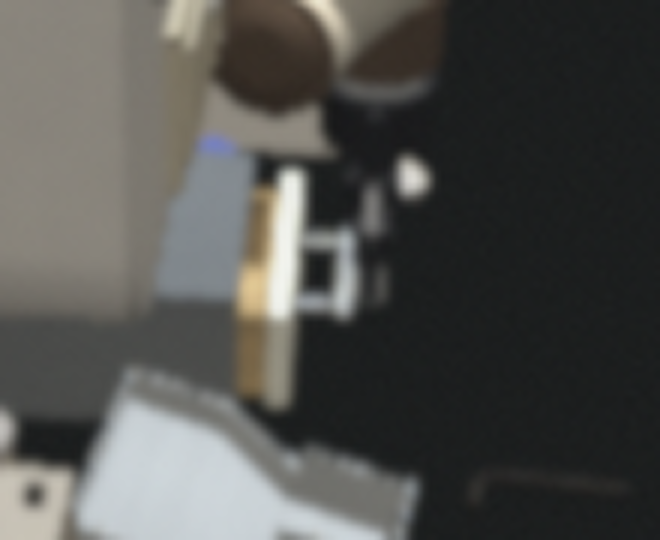

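View pics/wrist26.png

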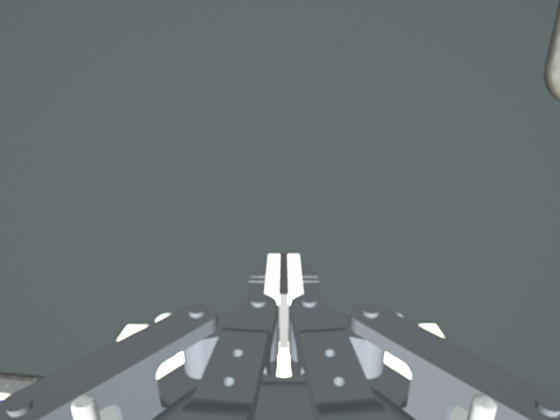

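Request:
{"api": "drive_tool", "payload": {
  "series": [
    [-1, -0.4, 0, 0, 0, 0, 0],
    [-1, -0.8, 0, 0, 0, 0, 0],
    [-1, -1.2, 0, 0, 0, 0, 0],
    [-1, -1.5, 0, 0, 0, 0, 0],
    [-1, -1.7, 0, 0, 0, 0, 0],
    [-1, -1.9, 0, 0, 0, 0, 0]
  ]
}}

```text
time: 35.17
eef_pos: [0.5425, -0.3143, 0.0498]
orientation: [[-1.0, -0.022, -0.0], [-0.022, 1.0, 0.002], [0.0, 0.002, -1.0]]
ft_force: [-1.4, -0.1, 0.1]
finger_gap: 0.003
```

Request:
{"api": "drive_tool", "payload": {
  "series": [
    [-1, -0.1, 0, 0, 0, 0, 0],
    [-1, -0.2, 0, 0, 0, 0, 0],
    [-1, -0.3, 0, 0, 0, 0, 0]
  ]
}}

```text
time: 35.55
eef_pos: [0.5435, -0.3142, 0.0497]
orientation: [[-1.0, -0.021, -0.004], [-0.021, 1.0, 0.003], [0.004, 0.003, -1.0]]
ft_force: [-6.1, -0.6, 5.4]
finger_gap: 0.001
```

```bash
python3 - <<'E'
from fit import *
sent([-2.2,0,0,0,0,0])
s=optics.snapshot("side"); save(s,"side27",(240,110,350,200),6)
s=optics.snapshot("scene"); save(s,"scene27",(280,80,440,200),5)
E
```

```text
cmd [ 0.5466 -0.3139  0.0499] meas [ 0.5435 -0.3142  0.0497] d mm [-3.0489 -0.34   -0.2018] rot err deg [-0.07  0.21  0.11]
F [-6.0674 -0.5908  5.3894] T [-0.2803  1.851   0.0504] gap 0.0009261150384770195 t 35.55 q [-0.2675  0.5654 -0.1927 -0.002  -0.8177 -1.2807]
```

View pics/side27.png

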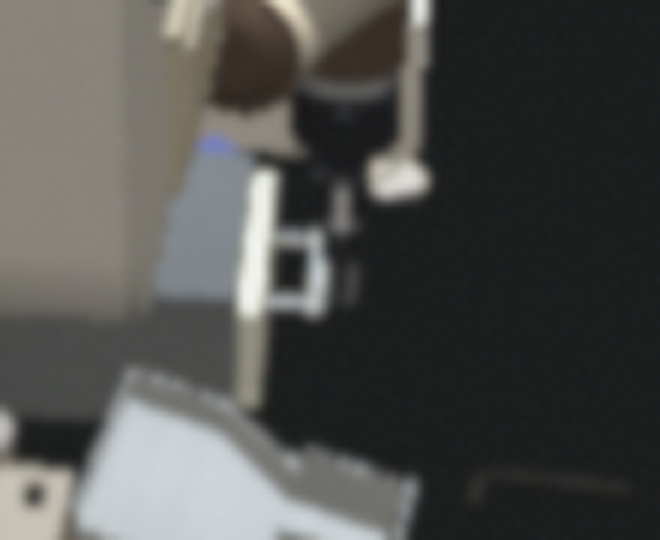

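View pics/scene27.png

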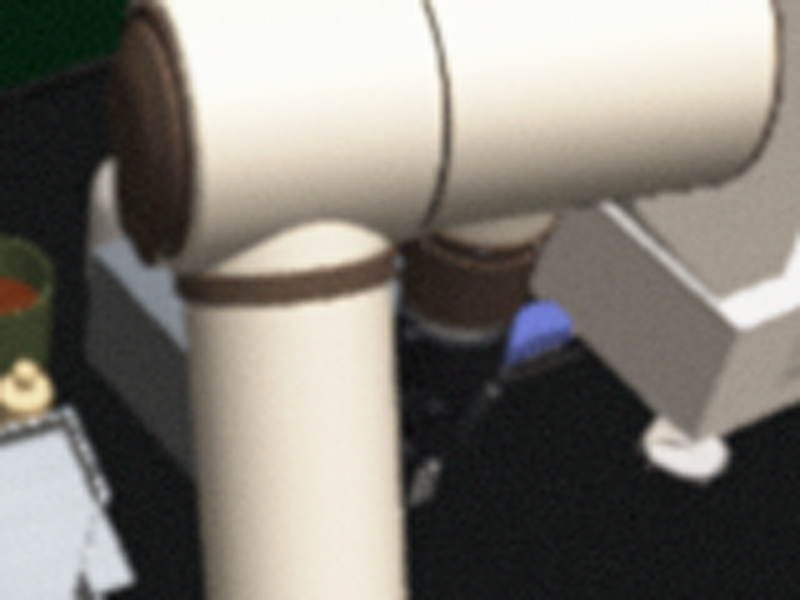

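Request:
{"api": "drive_tool", "payload": {
  "series": [
    [-1, -0.1, 0, 0, 0, 0, 0],
    [-1, -0.2, 0, 0, 0, 0, 0],
    [-1, -0.2, 0, 0, 0, 0, 0]
  ]
}}

```text
time: 36.02
eef_pos: [0.5435, -0.3142, 0.0497]
orientation: [[-1.0, -0.021, -0.008], [-0.021, 1.0, 0.004], [0.008, 0.004, -1.0]]
ft_force: [-9.7, -0.1, 6.0]
finger_gap: 0.003
```

Request:
{"api": "drive_tool", "payload": {
  "series": [
    [-1, 1, 0, 0, 0, 0, 0],
    [-1, 4, 0, 0, 0, 0, 0],
    [-1, 9, 0, -1, 0, 0, 0],
    [-1, 12, 0, -6, 0, 0, 0],
    [-1, 13, 0, -12, 0, 0, 0],
    [-1, 13, 0, -17, 0, 0, 0],
    [-1, 13, 0, -18, 0, 0, 0],
    [-1, 13, 0, -18, 0, 0, 0]
  ]
}}

```text
time: 37.02
eef_pos: [0.418, -0.3172, 0.2301]
orientation: [[-1.0, -0.022, 0.002], [-0.022, 1.0, 0.002], [-0.003, 0.002, -1.0]]
ft_force: [-0.5, -0.2, -0.9]
finger_gap: -0.002
```

```bash
python3 - <<'E'
from fit import *
print(get_state()["ft_force"],get_state()["eef_pos"])
for n in ["side","scene","wrist"]:
    s=optics.snapshot(n)
    if n=="wrist": save(s,n+"28")
    else: save(s,n+"28",(180,110,400,290) if n=="side" else (180,80,440,280),3.2 if n=="side" else 3)
    for q in ["kit_drawer0_handle","tape","hexkey","micrometer","weight","stapler","pan_tab","ball_1_center","scoop_grip"]:
        for d in spot_point(q,s)[:1]:
            P=w(s,d["xyz"]); print(n,q,round(d["confidence"],2),P,pix(s,P)[0].round(0))
E
```

```text
[-0.5224 -0.1848 -0.8826] [ 0.418  -0.3172  0.2301]
side kit_drawer0_handle 0.8 [ 0.5638 -0.3156  0.0675] [292. 155.]
side tape 0.87 [ 0.4097  0.1076 -0.0071] [327. 241.]
side hexkey 0.65 [ 0.3937 -0.159  -0.0001] [331. 193.]
side pan_tab 0.78 [ 0.4496 -0.0054  0.0367] [317. 210.]
side scoop_grip 0.9 [0.3431 0.3847 0.0386] [350. 297.]
scene kit_drawer0_handle 0.63 [ 0.5557 -0.3087  0.069 ] [359. 172.]
scene tape 0.9 [ 0.4139  0.1073 -0.0013] [272. 264.]
scene hexkey 0.52 [ 0.3897 -0.1549 -0.0041] [347. 237.]
scene micrometer 0.68 [0.777  0.0321 0.0009] [243. 178.]
scene weight 0.58 [ 0.7651 -0.1366 -0.0021] [285. 165.]
scene stapler 0.46 [0.777  0.0319 0.0023] [243. 178.]
scene pan_tab 0.92 [ 0.449  -0.0004  0.0367] [297. 235.]
scene scoop_grip 0.63 [0.4012 0.5371 0.0479] [130. 325.]
wrist hexkey 0.71 [ 0.3923 -0.1512 -0.003 ] [438. 153.]
```

View pics/side28.png

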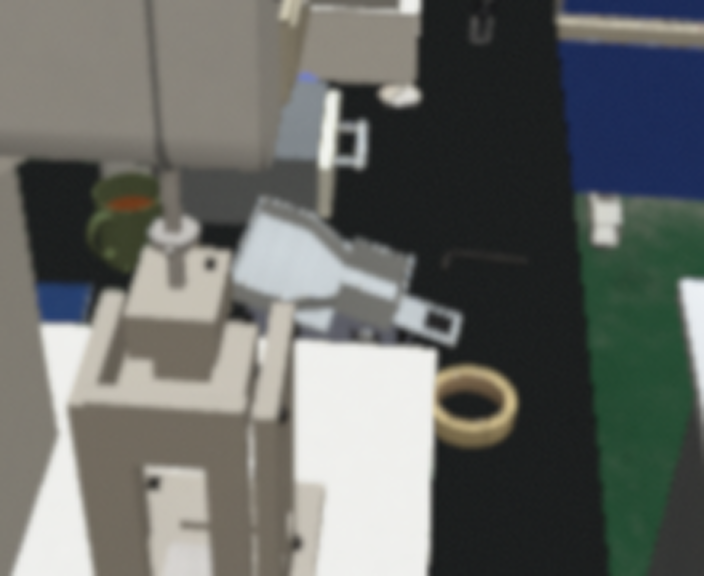

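View pics/scene28.png

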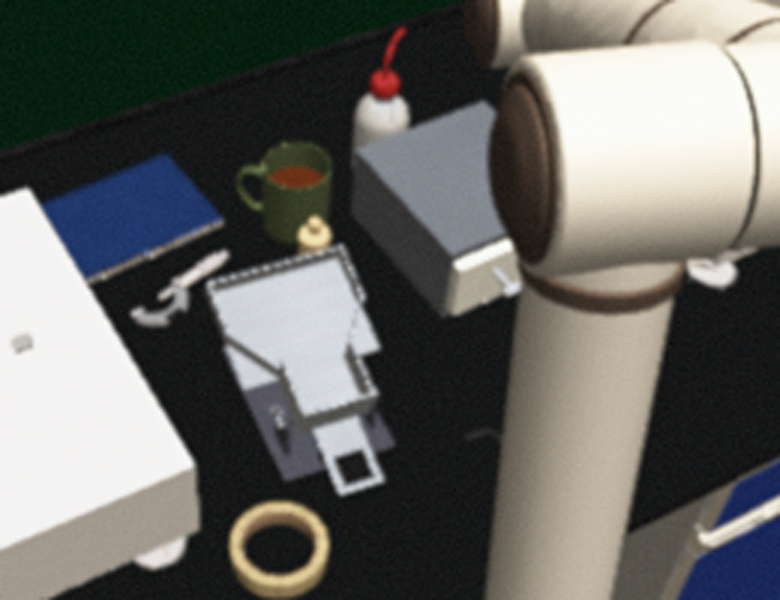

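View pics/wrist28.png

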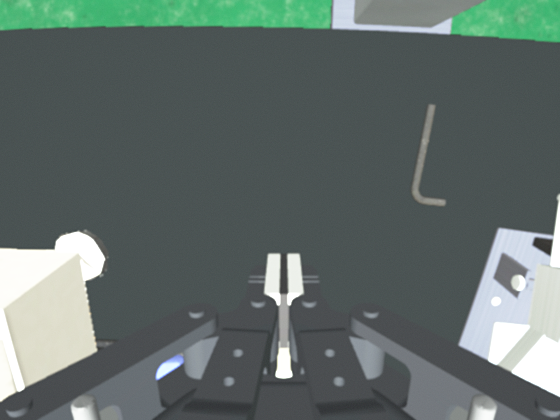

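```bash
python3 -c "
from cell import *
print(job_done())"
```

```text
the job is handed in; nothing more can be done
None
```

The job is done and handed in at about 37 s of the 72 s allowed; no verdict was reported.

**What I did**
- **Pan:** I pressed the plate down until the pan hit its stop, at about 36 N with the fingertips. All five balls gathered in the narrow end.
- **Scoop:** I picked the larger non-green scoop and slid it under the pile until it touched the end wall. I then tipped its nose up in two stages and lifted.
- **Drawer:** I set the scoop in the drawer and pushed the drawer in by its bar handle.

**Last checks**
- **Balls:** The wrist picture after I let go of the scoop showed all five balls in it, three in one row and two in the next. I did not see inside the drawer after that, so the balls' state after the push is unseen.
- **Drawer:** It closed against a hard stop. With the push raised to 9.7 N the drawer did not move further, and its front sits flush with the cabinet. The handle had travelled about 0.13 m.
- **Pan:** It is empty, with the plate still about 21 mm down.
- **Bystanders:** The tape, hex key, micrometer and weight measure where they were at the start, within measurement error. The stapler was not recognised in the last pictures, and the arm did not work near it.

**What disagreed**
- **Pan slope:** While sliding the scoop, its contact heights suggested a pan slope about 0.03 rad less than 0.28. The plate height in the camera pictures agreed with full tilt.
- **Contact force:** Landing the scoop's nose in the pan briefly reached about 8 N. The pan did not visibly tip back.

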